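# Index and lock the carving turntable

## Task

Fix the carving turntable so the carved ball cannot turn: take the orange-handled index pin out of its wooden block, put its nose down in the curved slot of the cover plate at the end by the blue dot, and slide it along the slot until it drops into the hidden socket, with its brass collar down flat on the plate. Then turn the red brake knob clockwise until its white line points at the white mark, and after that pull it straight up as far as it goes to lock it. Leave the other things on the bench where they are.

Things in the scene. Friction and masses are not known exactly. Their poses are not given: they have to be found in the camera images.
- stand: Bench carving turntable, fixed: green box with flat bright cover plate, top 80 mm above the bench, own x -172 to +132, y -215 to +135 mm. Origin: on the turntable's axis at bench height, z up. On the axis a post with a carved ball, 96 mm wide, top at 220 mm. Own -x is the slot side, own -y the knob side. Slot: 22 mm wide arc, radius 125 mm about the axis, 30 degrees to either side of own -x.
- slot_start (a point): Centre of the slot's rounded end by the blue dot, on the slot's 125 mm centre line, at the height of the plate's top. In the slot, 8 mm below the plate's top, lies the turntable's dark steel index disc, very stiff to turn. It has a single socket, 23 mm wide, centred on the slot's centre line, 40 mm or more from this point.
- slot_end (a point): Centre of the slot's other rounded end, same height and centre line. The socket is hidden by a flush spring shutter of the disc's own steel, which yields to about 1 N, at most 2 N, under the nose; there the pin goes 32 mm further down, till its collar meets the plate. Nowhere else does the disc give way.
- pin_grip (a point): Index pin, loose, 0.3 to 0.42 kg, 125 mm long, upright in its wooden block. Point on its axis in the orange handle (28 mm square, 66 mm tall, 34 mm of it below this point), 90 mm above the nose. x, y square to the handle's flats, z up the pin. Under the handle a brass collar 42 mm wide, 10 mm thick, underside 40 mm above the nose.
- pin_nose (a point): Centre of the flat end of the pin's nose (its lowest point), axes as pin_grip. The steel shank below the collar is 17 mm wide and tapers over the last 14 mm to an 8 mm wide nose.
- pin_rack: Wooden block 90 x 90 mm, 60 mm tall, fixed; the pin stands 40 mm deep in the 24 mm hole in its middle, collar on the block's top. Origin: centre of its underside. A like block with four gouges, 150 mm tall, stands on the other side of the turntable.
- brake (a joint): Turn of the brake knob in rad: grows clockwise seen from above, range 0 to 1.6, stiff enough (0.12 N m) to stay where it is left. At 1.30 the knob's white line points exactly at the white mark on the dial.
- brake_pull (a joint): How far the brake knob is pulled up, in m: 0 pushed in, 0.014 fully out (locked, yellow shaft shows). Takes about 4 N and stays where it is left.
- brake_grip (a point): Brake knob: red bar 70 mm long, 18 mm thick, 36 mm tall on a vertical shaft by the plate's corner near the blue dot. Point on the shaft's axis, 2 mm above the bar's mid-height, 42 mm above the plate when pushed in (bar 22 to 58 mm above the plate; under it a ring 40 mm wide, 16 mm tall). x along the bar to the end with the white line, z up; moves with the knob.
- lock_mark (a point): Middle of the white mark on the black dial round the knob, 43 mm from the knob's shaft.
- mallet: Round carving mallet standing on its head, 84 mm wide, 215 mm tall, loose bystander. Origin: centre of its underside.
- offcut: Loose strip of pale wood, 160 x 50 x 35 mm, bystander. Origin: centre of its underside.
- sanding_block: Cork sanding block 100 x 60 x 32 mm, lying on the cover plate behind the ball's post on the knob's side, bystander. Origin: centre of its underside.
- loose_gouge: Gouge lying on the bench in front of the turntable, 240 mm long, bystander. Origin: under its middle.
- oil: Amber oil bottle, 60 mm wide, 150 mm tall, bystander. Origin: centre of its underside.
- jar: White ceramic cup, 80 mm wide, 100 mm tall, bystander. Origin: centre of its underside.
Not all that is in view belongs to the job. Leave any pink or purple look-alike of the part that bears pin_grip alone.

How it is judged (in metres and radians):
On the way, in this order (a step that is already met when the one before it is completed fails the run):
1. the pin's nose is down in the slot on the disc, at the end by the blue dot (within 15 mm of slot_start) (z of pin_nose in the frame of stand between 0.064 and 0.077 m and horizontal distance between pin_nose and slot_start below 0.015 m), for 0.05 s.
2. slid on along the slot, the nose still down on the disc (16 to 34 mm from slot_start) (z of pin_nose in the frame of stand between 0.064 and 0.077 m and horizontal distance between pin_nose and slot_start between 0.016 and 0.034 m), for 0.05 s.
3. the pin has dropped home in the hidden socket: collar within 3 mm of the plate, pin upright within 5 degrees (z of pin_nose in the frame of stand between 0.032 and 0.043 m and horizontal distance between pin_nose and stand between 0.112 and 0.138 m and angle between pin_grip's own z axis and vertical below 0.09 rad), for 0.2 s.
4. the brake knob is turned to the mark (1.30 +- 0.12 rad), still pushed in (value of joint brake between 1.18 and 1.42 rad and value of joint brake_pull below 0.004 m), for 0.1 s.
5. the brake knob is pulled up (more than 10 mm of its 14 mm) at the mark (value of joint brake between 1.18 and 1.42 rad and value of joint brake_pull above 0.01 m), for 0.1 s.
At the end, for the whole second after the job is handed in: The index pin stands upright (within 5 degrees) in the hidden socket with its collar within 3 mm of the cover plate, the brake knob's white line is at the white mark (1.30 +- 0.12 rad) and the knob is pulled up by more than 10 mm (all of step 3 and all of step 5); the robot touches nothing.
It fails at once if a bystander is moved by more than 30 mm (distance of any of mallet, offcut, sanding_block, loose_gouge, oil, jar from where it was at the start of the episode above 0.03 m).
It also fails if it takes over 72 s, if anything falls off the work surface, if the arm or the gripper's body presses on something with over 40 N, if the wrist force passes 120 N, or if a joint passes its speed limit or range.

## Robot

A 6-joint arm with a two-finger parallel gripper is mounted at the origin on the work surface. World frame = base frame: x ahead of the robot, y to its left, z up, the work surface at z = 0. Lengths are in mm, angles in rad, forces in N, time in s.
With the tool pointing down it reaches from about 300 to 875 mm from the base axis. Payload 6.4 kg.
Tool frame: the origin (TCP) lies at the very end of the fingers, on their centre line; the grasp point (between the pads) lies 19 mm behind it (r.grasp_offset is the distance from the TCP to the grasp point, in mm); z points along the fingers, y is the direction in which the jaws open and shut (so a half turn about z gives the same grasp; the last joint's range is limited). The gripper opens to 88 mm and grips with 3 to 60 N. Pads are 18 mm wide; open, the fingers measure 123 mm over their backs; the gripper's body (75 mm by 187 mm) begins 45 mm behind the grasp point.
Start: joints at [1.009, 0.181, 1.607, -0, 1.354, -0.206], TCP at [200.285, 539.005, 201.214] pointing down, gripper open.
Joint ranges: [-2.99, 2.99], [-0.89, 2.07], [0.3, 2.58], [-1.14, 4.28], [0, 2.63], [-3.12, 3.12]. Speed limits (rad/s): [2.57, 2.57, 3.01, 3.14, 3.14, 3.14].

## Interface

Orientations are given as a unit quaternion [w, x, y, z].
In Python, from plant import monitor, eyes, r, nets gives the robot as it stands.
- The arm moves only by the shell command python3 -m creep 'ROWS'. ROWS is JSON, a list that holds one entry, the list of rows, each a list of 7 numbers: the shift along the tool's x, y, z in mm, then the turn, a rotation vector about the tool's x, y, z in degrees, then the finger opening in mm, from 0 to 88.1. A call has 1 to 10 rows; each row shifts and turns the commanded pose from where the row before left it, along the tool's axes as they then stand; what a row does not reach is not made up. A row lasts 1/12 s, in which the tool goes at most 41.7 mm and 7.16 degrees, less where a joint would pass 70% of its speed; a pose out of reach is approached as far as the arm can. A call with a gripper value outside its range is refused whole. The fingers move at their own pace and stop on an object; the grip force is fixed at half the most. Time passes only in rows, so rows that do not move let the fingers close. It gives the time, the measured TCP pose, the force and the opening at its end, in the units of the state.
- monitor.read_state(): the state, without advancing time (a new reading comes with each control period).
- eyes.capture(name): name is "scene" or "top" or "wrist"; returns a dict with "img" (420x560x3 uint8, red, green, blue), "fx", "fy", "cx", "cy" (pixels), "world_from_camera" (4x4, takes a point from camera to world coordinates); the wrist camera has in their place "hand_eye" (4x4, takes a point from camera to tool coordinates, whose origin is the TCP and whose axes are the flange's). Camera axes: x right, y down, z forward; pixel columns grow to the right and rows downward; lengths in mm; the calibration is good to about 2 mm. A picture is of the moment at which its call begins: read the wrist's pose just before it. There is no depth.
- r.job_done(): hands the job in, once; it reports no verdict.
Trained networks look in the newest picture that a camera, given by its name, has taken for a name from the list of things; names that differ only in an ending like _2 or _b are one class to them, and where a whole thing is asked for, a point or a joint stands for the part that bears it (a point fixed in the world has none). Each returns a list of dicts, best first, with "confidence" (0 to 1); they miss things now and then, are a little off and sometimes report something else, mostly with a low value. They report only what shows in the picture. A call takes as long as a camera call. They do not tell look-alikes from the thing itself.
- nets.find_in(camera, target): "xyz" ([x, y, z] in mm, in world coordinates, good to about 4 mm: the middle of the surface that is visible of it).
- nets.landmark_of(camera, target): "xyz" ([x, y, z] in mm, in world coordinates, good to about 4 mm: a listed point, or the origin of a listed thing).
The state is a dict: "t": time; "joints": joint angles; "joint_velocities": joint speeds; "tau": joint torques, N m; "ee_pos": TCP position; "eef_rot": TCP orientation; "ft_force": force on the tool from outside, world axes, zero at the start; "wrist_torque": the same for the moment, N m; "gripper_width": finger opening in mm.
Only numpy, scipy, OpenCV 4.12 (cv2) and the standard library are available. Lean on these libraries where they do the work, as an engineer would, in place of code of your own. Each camera call takes 0.05 s, during which the arm holds its last target. There are 200 camera calls.

## Working session

There is one attempt and no reset: what is moved stays moved. The work goes in short steps, Python scripts to look and compute and a shell command to move; the robot and the scene stay as the last step left them, time stands still between calls to the robot, and variables do not carry over. Pictures are saved under pics/ and viewed, about 8 in all and at most 12, crops included, and the job is handed in when it is done.

```bash
ls; mkdir -p pics
python3 - <<'E'
from plant import monitor, eyes, r, nets
import cv2,numpy as np
s=monitor.read_state(); print(s['t'],s['ee_pos'],s['eef_rot'],s['ft_force'],s['gripper_width'],r.grasp_offset)
for c in ['scene','top']:
    d=eyes.capture(c); cv2.imwrite(f'pics/{c}0.png',d['img'][:,:,::-1])
    print(c,d['fx'],d['cx'],d['cy'],np.round(d['world_from_camera'],3).tolist())
    W=np.linalg.inv(d['world_from_camera'])
    for n in ['stand','slot_start','slot_end','pin_grip','pin_nose','pin_rack','brake_grip','lock_mark','mallet','offcut','sanding_block','loose_gouge','oil','jar']:
        for q in nets.landmark_of(c,n)[:3]:
            p=W@np.r_[q['xyz'],1]; print(n,round(q['confidence'],2),np.round(q['xyz']),'px',np.round([d['fx']*p[0]/p[2]+d['cx'],d['fy']*p[1]/p[2]+d['cy']]))
a=cv2.imread('pics/scene0.png');b=cv2.imread('pics/top0.png')
cv2.imwrite('pics/both.png',cv2.resize(np.vstack([a,b]),(450,600)) if 0 else a)
E
```

```text
pics
0.0 [199.97091735 538.46214788 200.30619424] [-3.16141905e-04  1.76980849e-01  9.84213905e-01 -8.18063413e-04] [-0.24785215  0.22448694  0.51380194] 88.55110917740086 18.700000000000003
scene 524.7859303209098 272.13917354887275 214.72739127476288 [[0.47, 0.756, -0.455, 1137.846], [0.883, -0.407, 0.235, -331.785], [-0.008, -0.512, -0.859, 1239.527], [0.0, 0.0, 0.0, 1.0]]
stand 0.81 [614.  61.   1.] px [314. 244.]
slot_start 0.95 [512.  -6.  76.] px [273. 210.]
slot_end 0.58 [505. 116.  78.] px [313. 190.]
pin_grip 0.96 [ 494. -512.   88.] px [ 81. 289.]
pin_grip 0.89 [ 572. -382.   90.] px [144. 292.]
pin_grip 0.87 [ 464. -387.  109.] px [124. 253.]
pin_nose 0.85 [ 570. -379.    1.] px [152. 304.]
pin_nose 0.74 [ 493. -508.   -1.] px [ 94. 302.]
pin_nose 0.62 [ 342. -382.    0.] px [121. 234.]
brake_grip 0.72 [ 521. -105.  118.] px [239. 221.]
lock_mark 0.64 [541. -63.  79.] px [259. 228.]
mallet 0.82 [ 706. -346.   -0.] px [186. 346.]
sanding_block 0.64 [710. -70.  80.] px [288. 283.]
loose_gouge 0.94 [ 372. -148.   -2.] px [204. 208.]
oil 0.79 [707. 341.  -1.] px [421. 228.]
o
[... 316 characters left out ...]
0.73 [510.  -3.  80.] px [268. 232.]
slot_end 0.62 [500. 121.  77.] px [223. 233.]
pin_grip 0.73 [ 344. -380.   87.] px [408. 299.]
pin_grip 0.73 [ 565. -377.   89.] px [405. 216.]
pin_grip 0.64 [ 464. -393.  115.] px [415. 253.]
pin_rack 0.84 [ 460. -382.   -0.] px [399. 258.]
brake_grip 0.57 [ 525. -105.  118.] px [306. 225.]
lock_mark 0.55 [540. -71.  79.] px [293. 222.]
lock_mark 0.52 [497. 119.  81.] px [223. 234.]
mallet 0.71 [ 709. -349.    4.] px [387. 174.]
offcut 0.7 [375. 162.  -1.] px [209. 280.]
sanding_block 0.66 [707. -73.  81.] px [296. 164.]
sanding_block 0.19 [ 707. -349.    0.] px [386. 176.]
oil 0.66 [705. 342.   1.] px [157. 167.]
jar 0.84 [568. 434.  -2.] px [122. 211.]
```

View pics/scene0.png

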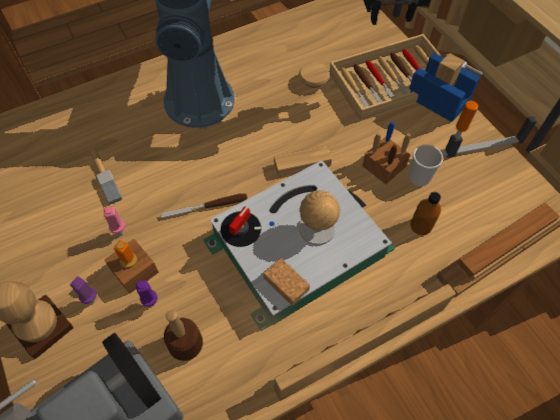

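Run:
```python
import cv2,numpy as np
a=cv2.imread('pics/scene0.png')[215:335,50:220]; b=cv2.imread('pics/top0.png')[140:310,200:440]
a=cv2.resize(a,(480,339),interpolation=3); b=cv2.resize(b,(480,340),interpolation=3)
cv2.imwrite('pics/crop0.png',cv2.resize(np.vstack([a[:,:],b]),(424,600)) if 0 else cv2.resize(np.hstack([a[:339],b[:339]]),(800,283)))
```

```text
(no output)
```

View pics/crop0.png

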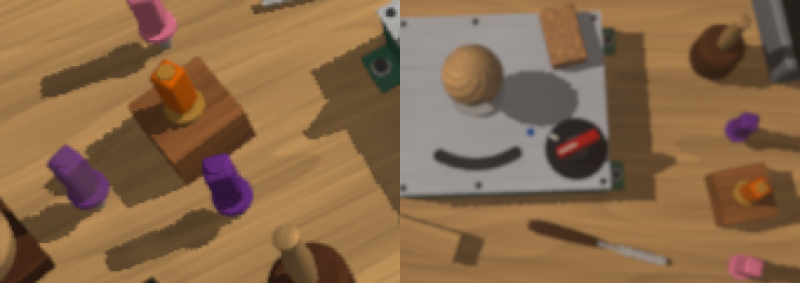

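Candidates in the scene picture: orange pin in its block at (124,253), pink look-alike at (114,220), purple ones at (83,290) and (147,293), and an orange screwdriver at (467,115). The close crop confirms that the one in the wooden block is orange with a brass collar, so that's the pin. In the top picture the blue dot sits at about (268,220), next to the knob. I'm moving towards the pin now.

```bash
R='-23.7,-32.4,-4,0,0,0,88'; python3 -m creep '[[[-23.7,-32.4,-4,0,0,0,88],[-23.7,-32.4,-4,0,0,0,88],[-23.7,-32.4,-4,0,0,0,88],[-23.7,-32.4,-4,0,0,0,88],[-23.7,-32.4,-4,0,0,0,88],[-23.7,-32.4,-4,0,0,0,88],[-23.7,-32.4,-4,0,0,0,88],[-23.7,-32.4,-4,0,0,0,88],[-23.7,-32.4,-4,0,0,0,88],[-23.7,-32.4,-4,0,0,0,88]]]' && python3 -m creep '[[[-23.7,-32.4,-4,0,0,0,88],[-23.7,-32.4,-4,0,0,0,88],[-23.7,-32.4,-4,0,0,0,88],[-23.7,-32.4,-4,0,0,0,88],[-23.7,-32.4,-4,0,0,0,88],[-23.7,-32.4,-4,0,0,0,88],[-23.7,-32.4,-4,0,0,0,88],[-23.7,-32.4,-4,0,0,0,88],[-23.7,-32.4,-4,0,0,0,88],[-23.7,-32.4,0,0,0,0,88]]]'
cat > h.py <<'E'
from plant import monitor, eyes, r, nets
import cv2,numpy as np
from scipy.spatial.transform import Rotation as Rn
def state():
    s=monitor.read_state(); q=s['eef_rot']; R=Rn.from_quat([q[1],q[2],q[3],q[0]]).as_matrix()
    return s,np.array(s['ee_pos']),R
def wrist():
    s,p,R=state(); d=eyes.capture('wrist'); T=np.eye(4);T[:3,:3]=R;T[:3,3]=p
    d['W']=T@np.array(d['hand_eye']); return d
def proj(d,X):
    p=np.linalg.inv(d['W'])@np.r_[X,1]; return np.array([d['fx']*p[0]/p[2]+d['cx'],d['fy']*p[1]/p[2]+d['cy']])
def onplane(d,u,v,z):
    k=d['W'][:3,:3]@np.array([(u-d['cx'])/d['fx'],(v-d['cy'])/d['fy'],1]); c=d['W'][:3,3]
    return c+k*(z-c[2])/k[2]
E
python3 - <<'E'
from h import *
d=wrist(); s,p,R=state(); print(s['t'],p,R.round(3).tolist(),s['ft_force']); print(np.round(d['hand_eye'],3).tolist(),d['fx'],d['cx'],d['cy'])
for n in ['pin_grip','pin_rack']:
    for q in nets.landmark_of('wrist',n)[:3]: print(n,round(q['confidence'],2),np.round(q['xyz']),proj(d,q['xyz']).round())
cv2.imwrite('pics/w1.png',d['img'][:,:,::-1])
E
```

```text
t: 2.33
ee_pos: [309.6, 151.2, 241.7]
eef_rot: [0.001, 0.177, 0.984, 0.0]
ft_force: [1.5, -0.1, 0.0]
gripper_width: 88.2
t: 3.17
ee_pos: [419.3, -236.1, 278.2]
eef_rot: [0.001, 0.177, 0.984, -0.0]
ft_force: [0.2, 0.1, 0.4]
gripper_width: 87.8
3.2167 [ 420.17657169 -242.02958669  276.91476423] [[-0.936, 0.352, 0.001], [0.352, 0.936, -0.004], [-0.002, -0.003, -1.0]] [-2.64732674 -4.72062919  0.79616735]
[[-0.0, -0.96, -0.281, 73.434], [1.0, -0.0, -0.0, -0.238], [0.0, -0.281, 0.96, -184.283], [0.0, 0.0, 0.0, 1.0]] 305.72133993001233 281.74247461061213 213.00618003357954
pin_grip 0.93 [ 340. -384.   87.] [147. 167.]
pin_grip 0.92 [ 570. -383.   93.] [221. 320.]
pin_grip 0.85 [ 495. -510.   93.] [116. 304.]
pin_rack 0.85 [ 455. -386.    2.] [202. 228.]
```

View pics/w1.png

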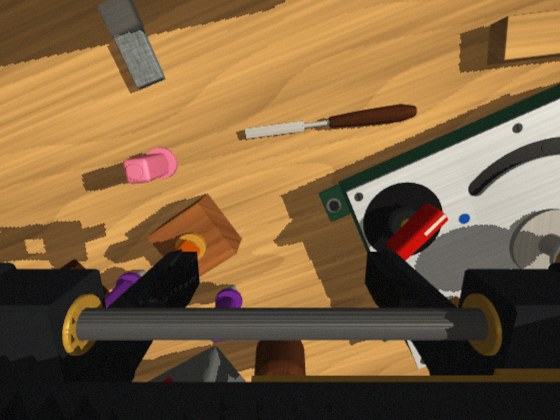

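The wrist view shows the block at about (200,235), with the handle hidden by the left finger. The knob is at (417,230), the blue dot at (464,218) and the slot's blue-dot end at (476,188). I'll shift so that the pin is clear in view.

```bash
python3 -m creep '[[[-29.7,-20.2,0,0,0,0,88],[-29.7,-20.2,0,0,0,0,88],[-29.7,-20.2,0,0,0,0,88],[-29.7,-20.2,0,0,0,0,88],[-29.7,-20.2,0,0,0,0,88],[-29.7,-20.2,0,0,0,0,88],[0,0,0,0,0,0,88]]]'
python3 - <<'E'
from h import *
d=wrist(); s,p,R=state(); print(s['t'],p)
for n in ['pin_grip','pin_rack']:
    for q in nets.landmark_of('wrist',n)[:3]: print(n,round(q['confidence'],2),np.round(q['xyz']),proj(d,q['xyz']).round())
hsv=cv2.cvtColor(d['img'],cv2.COLOR_RGB2HSV); m=cv2.inRange(hsv,(5,200,170),(16,255,255))
u,v=proj(d,[462,-388,140]).round().astype(int); print(u,v)
a=d['img'][max(v-80,0):v+100,max(u-90,0):u+90,::-1]; print(max(u-90,0),max(v-80,0)); cv2.imwrite('pics/w2.png',cv2.resize(a,None,fx=3,fy=3,interpolation=2))
np.save('w2.npy',d['img']);np.save('w2W.npy',d['W'])
E
```

```text
t: 3.9
ee_pos: [545.3, -411.7, 273.7]
eef_rot: [-0.001, 0.177, 0.984, 0.001]
ft_force: [-0.4, -1.1, -1.6]
gripper_width: 87.8
3.95 [ 544.19156234 -409.38646518  274.38700838]
pin_grip 0.95 [ 570. -385.   90.] [309. 198.]
pin_grip 0.71 [ 490. -510.   90.] [190. 173.]
pin_grip 0.57 [ 463. -387.  106.] [277. 112.]
pin_rack 0.95 [ 458. -388.    0.] [276. 112.]
275 110
185 30
```

View pics/w2.png

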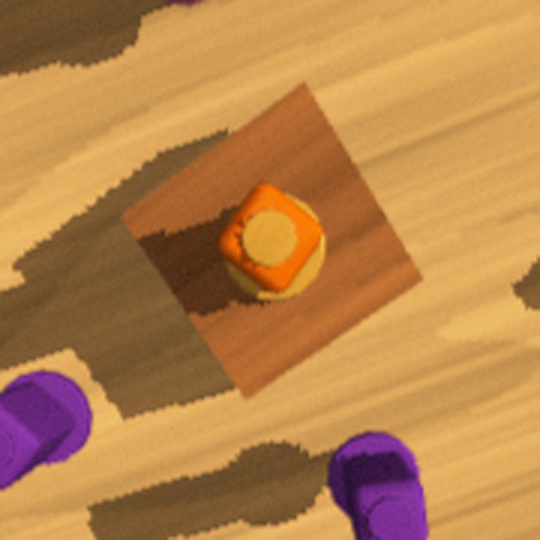

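The orange handle's top is centred at crop (270,238), with corners at (265,184), (323,235), (275,293) and (219,240). It is turned relative to its block, with the purple look-alikes below.

Run:
```python
from h import *
W=np.load('w2W.npy'); d=dict(W=W,fx=305.721,fy=305.721,cx=281.742,cy=213.006)
f=lambda u,v,z: onplane(d,185+u/3,30+v/3,z)
C=np.array([f(*c,144) for c in [(265,184),(323,235),(275,293),(219,240)]]); print(C.round(1).tolist(),C.mean(0))
print('cap',f(270,238,145))
e=np.diff(np.vstack([C,C[:1]]),axis=0); print(np.degrees(np.arctan2(e[:,1],e[:,0])),np.linalg.norm(e,axis=1))
B=np.array([f(*c,60) for c in [(305,83),(421,279),(247,398),(123,217)]]); print('block',B.mean(0))
s,p,R=state(); print(p,np.degrees(np.arctan2(R[1,0],R[0,0])),np.degrees(np.arctan2(R[1,1],R[0,1])),s['joints'])
```

```text
[[445.5, -383.3, 144.0], [466.5, -371.1, 144.0], [478.0, -392.1, 144.0], [456.1, -403.3, 144.0]] [ 461.53435882 -387.46375791  144.        ]
cap [ 461.40083559 -387.57264859  145.        ]
[  29.98150297  -61.28433088 -152.93818556  117.94627825] [24.25297979 23.95206654 24.56223541 22.70944167]
block [ 461.45559423 -387.65580036   60.        ]
[ 543.5815546  -407.59074517  276.75261076] 159.66633014229112 69.6662419777583 [-8.17786490e-01  3.66982888e-01  1.22561566e+00  2.56621794e-04
  1.55078962e+00 -2.03369792e+00]
```

```bash
python3 -m creep '[[[0,0,0,0,0,6.87,88],[0,0,0,0,0,6.87,88],[0,0,0,0,0,6.87,88],[0,0,0,0,0,6.87,88],[0,0,0,0,0,6.87,88],[0,0,0,0,0,6.87,88],[19.4,-20.8,0,0,0,0,88],[19.4,-20.8,0,0,0,0,88],[19.4,-20.8,0,0,0,0,88],[0,0,0,0,0,0,88]]]'
python3 - <<'E'
from h import *
P=[];
for i in range(3): 
    d=wrist(); s,p,R=state(); P.append(p)
print(np.mean(P,0),np.degrees(np.arctan2(R[1,1],R[0,1])),R[:,2],s['t'])
print(proj(d,[461.4,-387.6,145]))
cv2.imwrite('pics/w3.png',cv2.resize(d['img'][60:320,130:430,::-1],None,fx=2,fy=2))
E
```

```text
t: 4.88
ee_pos: [457.4, -384.4, 278.4]
eef_rot: [-0.0, 0.512, 0.859, -0.0]
ft_force: [0.5, -0.2, 0.7]
gripper_width: 88.2
[ 460.51802074 -386.16279442  279.08600057] 28.42097763032485 [ 0.00217616 -0.00208955 -0.99999545] 5.0333
[282.44961362 195.87098344]
```

View pics/w3.png

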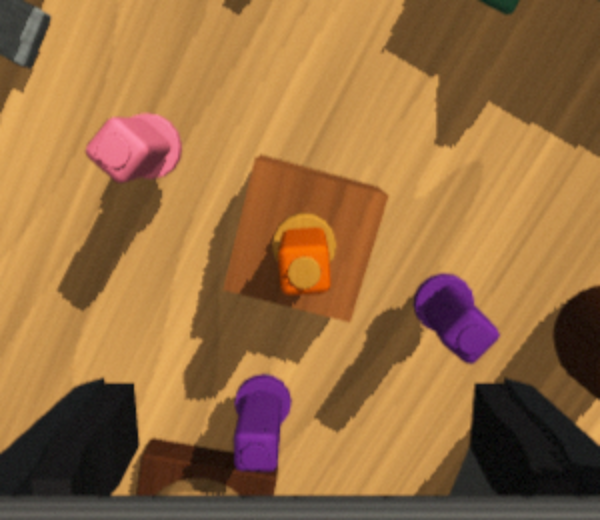

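The handle is square to the jaws, and its cap at crop (304,272) is px (282,196), just where I predicted. Descending and gripping.

```bash
python3 -m creep '[[[0,0,38,0,0,0,88],[0,0,38,0,0,0,88],[0,0,38,0,0,0,88],[0,0,38,0,0,0,88],[0,0,25,0,0,0,88],[0,0,0,0,0,0,20],[0,0,0,0,0,0,20],[0,0,0,0,0,0,20],[0,0,0,0,0,0,20],[0,0,0,0,0,0,20]]]'; python3 -m creep '[[[0,0,0,0,0,0,20],[0,0,0,0,0,0,20],[0,0,0,0,0,0,20]]]'
```

```text
t: 5.87
ee_pos: [462.5, -389.1, 102.9]
eef_rot: [0.002, 0.512, 0.859, -0.001]
ft_force: [-0.8, 1.0, 0.6]
gripper_width: 56.6
t: 6.12
ee_pos: [461.3, -388.0, 100.9]
eef_rot: [0.001, 0.512, 0.859, -0.0]
ft_force: [0.4, 0.4, 1.4]
gripper_width: 36.8
```

```bash
python3 -m creep '[[[0,0,0,0,0,0,20],[0,0,0,0,0,0,20],[0,0,0,0,0,0,20],[0,0,0,0,0,0,20],[0,0,-5,0,0,0,20],[0,0,-15,0,0,0,20],[0,0,-35,0,0,0,20],[0,0,-35,0,0,0,20],[0,0,-35,0,0,0,20],[0,0,-35,0,0,0,20]]]'
python3 - <<'E'
from h import *
d=wrist(); s,p,R=state(); print(s['t'],p,R.round(3).tolist(),s['ft_force'],s['gripper_width'])
for c in ['scene','wrist','top']:
    if c!='wrist': eyes.capture(c)
    for n in ['pin_nose','pin_grip']:
        for q in nets.landmark_of(c,n)[:4]: print(c,n,round(q['confidence'],2),np.round(q['xyz']),proj(d,q['xyz']).round())
    if c=='wrist':
      for n in ['slot_start','slot_end','lock_mark','brake_grip']:
        for q in nets.landmark_of(c,n)[:2]: print(c,n,round(q['confidence'],2),np.round(q['xyz']),proj(d,q['xyz']).round())
E
```

```text
t: 6.95
ee_pos: [460.3, -386.8, 260.8]
eef_rot: [-0.001, 0.512, 0.859, 0.0]
ft_force: [0.3, -0.7, -3.7]
gripper_width: 27.4
7.0 [ 462.72036735 -389.69258916  269.79052189] [[-0.476, 0.88, 0.006], [0.88, 0.476, -0.008], [-0.01, 0.001, -1.0]] [ 1.42473321 -0.44718725  2.21950348] 27.568998737627926
scene pin_nose 0.85 [ 569. -379.    1.] [349. 206.]
scene pin_nose 0.65 [ 494. -507.    1.] [265. 253.]
scene pin_nose 0.59 [ 340. -381.    0.] [209. 132.]
scene pin_nose 0.55 [ 462. -388.  191.] [283. 214.]
scene pin_grip 0.91 [ 463. -392.  278.] [283. 261.]
scene pin_grip 0.68 [ 572. -381.   88.] [364. 226.]
scene pin_grip 0.6 [ 342. -383.   94.] [191. 137.]
scene pin_grip 0.59 [ 494. -515.   90.] [258. 286.]
wrist pin_grip 0.89 [ 572. -387.   94.] [363. 232.]
wrist pin_grip 0.75 [ 463. -386.  268.] [288. 247.]
wrist pin_grip 0.74 [ 491. -510.   88.] [258. 281.]
wrist pin_grip 0.57 [ 341. -380.   86.] [193. 134.]
wrist slot_end 0.56 [ 454. -387.   -1.] [279. 174.]
top pin_nose 0.2 [503. 117.  81.] [ 618. -318.]
top pin_grip 0.63 [ 566. -379.   91.] [362. 223.]
```

```bash
python3 -m creep '[[[0,0,0,0,0,-6.56,20],[0,0,0,0,0,-6.56,20],[0,0,0,0,0,-6.56,20],[0,0,0,0,0,-6.56,20],[0,0,0,0,0,-6.56,20],[0,0,0,0,0,-6.56,20],[0,0,0,0,0,-6.56,20],[0,0,0,0,0,-6.56,20],[0,0,0,0,0,-6.56,20],[0,0,0,0,0,-6.56,20]]]'; python3 -m creep '[[[-7.6,37.8,0,0,0,0,20],[-7.6,37.8,0,0,0,0,20],[-7.6,37.8,0,0,0,0,20],[-7.6,37.8,0,0,0,0,20],[-7.6,37.8,0,0,0,0,20],[-7.6,37.8,0,0,0,0,20],[-7.6,37.8,0,0,0,0,20],[-7.6,37.8,0,0,0,0,20],[-7.6,37.8,0,0,0,0,20],[-7.6,37.8,0,0,0,0,20]]]'; python3 -m creep '[[[0,0,0,0,0,0,20],[0,0,0,0,0,0,20]]]'
python3 - <<'E'
from h import *
d=wrist(); s,p,R=state(); print(s['t'],p,R.round(3).tolist(),s['ft_force'],s['gripper_width'],s['joints'])
for n in ['slot_start','slot_end','lock_mark','brake_grip','stand','pin_grip']:
    for q in nets.landmark_of('wrist',n)[:2]: print(n,round(q['confidence'],2),np.round(q['xyz']),proj(d,q['xyz']).round())
np.save('w4.npy',d['img']);np.save('w4W.npy',d['W'])
cv2.imwrite('pics/w4.png',d['img'][:,:,::-1])
E
```

```text
t: 8.43
ee_pos: [461.1, -387.6, 260.0]
eef_rot: [-0.0, -0.038, 0.999, 0.0]
ft_force: [0.2, 0.5, -3.0]
gripper_width: 27.3
t: 9.27
ee_pos: [510.5, -3.4, 260.4]
eef_rot: [0.0, -0.035, 0.999, -0.0]
ft_force: [0.5, -0.6, -3.6]
gripper_width: 27.2
t: 9.43
ee_pos: [510.6, -3.2, 260.3]
eef_rot: [0.0, -0.037, 0.999, -0.0]
ft_force: [0.3, -0.8, -3.5]
gripper_width: 27.1
9.4833 [510.59019728  -4.70855338 260.24482384] [[-0.997, -0.072, 0.0], [-0.072, 0.997, -0.001], [-0.0, -0.001, -1.0]] [-0.82138252 -0.53579323 -3.25825311] 26.783351770053923 [-2.41622368e-01 -1.12620765e-02  1.69383028e+00 -5.72917370e-04
  1.45883316e+00 -1.88439973e+00]
slot_start 0.81 [515. -10.  79.] [276. 190.]
slot_start 0.32 [538. -74.  83.] [222. 205.]
slot_end 0.57 [500. 119.  81.] [383. 186.]
lock_mark 0.64 [539. -71.  84.] [225. 206.]
brake_grip 0.82 [ 525. -105.  120.] [188. 200.]
stand 0.89 [612.  61.   3.] [318. 244.]
pin_grip 0.68 [499. 117.  80.] [382. 184.]
pin_grip 0.23 [704. 343.  -1.] [480. 306.]
```

View pics/w4.png

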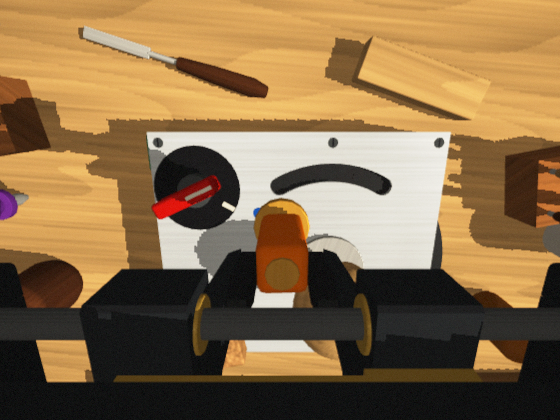

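The wrist view has the slot running from (276,188) to (387,186). The blue dot is at (258,213), the knob at (190,200) and the white mark at (229,207). I'll fit the slot outline in three cameras.

```bash
cat > fit.py <<'E'
from h import *
from scipy.optimize import least_squares
def fit(d,img,roi):
    g=cv2.cvtColor(img,cv2.COLOR_RGB2GRAY); u0,v0,u1,v1=roi; c=g[v0:v1,u0:u1]
    c=cv2.resize(c,None,fx=4,fy=4,interpolation=cv2.INTER_LINEAR)
    m=(c<95).astype(np.uint8); k,_=cv2.findContours(m,cv2.RETR_EXTERNAL,cv2.CHAIN_APPROX_NONE)
    k=max(k,key=cv2.contourArea)[:,0].astype(float); k=(k+.5)/4-.5+[u0,v0]
    X=np.array([onplane(d,u,v,80)[:2] for u,v in k[::3]])
    def res(q):
        dx=X-q[:2]; a=np.arctan2(dx[:,1],dx[:,0])-q[2]-np.pi; a=(a+np.pi)%(2*np.pi)-np.pi
        a=np.clip(a,-np.pi/6,np.pi/6)+q[2]+np.pi
        return np.hypot(*(dx-125*np.c_[np.cos(a),np.sin(a)]).T)-11
    s=least_squares(res,[614,62,.07],loss='soft_l1'); q=s.x
    # stand frame: -x = slot mid; slot_start on own -y side: angle +30deg from pi
    f=lambda t:q[:2]+125*np.array([np.cos(q[2]+np.pi+t),np.sin(q[2]+np.pi+t)])
    print('axis',q[:2].round(1),'yaw',np.degrees(q[2]).round(2),'start',f(np.pi/6).round(1),'end',f(-np.pi/6).round(1),'rms',np.sqrt((res(q)**2).mean()).round(2),len(X))
    return q
E
python3 - <<'E'
from fit import *
d=dict(W=np.load('w4W.npy'),fx=305.721,fy=305.721,cx=281.742,cy=213.006)
fit(d,np.load('w4.npy'),(264,155,400,203))
for c,roi in [('scene',(262,176,325,220)),('top',(212,220,276,248))]:
    e=eyes.capture(c); e['W']=np.array(e['world_from_camera']); fit(e,cv2.imread(f'pics/{c}0.png')[:,:,::-1],roi)
E
```

```text
axis [613.4  63.8] yaw 4.26 start [510.1  -6.5] end [500.8 118.1] rms 0.94 338
axis [614.4  63.9] yaw 3.83 start [510.5  -5.7] end [502.2 119. ] rms 1.56 137
axis [614.6  64.7] yaw 3.67 start [510.5  -4.6] end [502.5 120.2] rms 1.78 147
```

Three cameras agree within about 2 mm: axis (614,64), yaw 4°, slot_start about (510.4,-6). I'm lowering the nose to just above the plate, 5 mm inside the slot's end.

```bash
python3 -m creep '[[[2.5,2.8,25,0,0,0,20],[0,0,35,0,0,0,20],[0,0,30,0,0,0,20],[0,0,4,0,0,0,20],[0,0,0,0,0,0,20],[0,0,0,0,0,0,20]]]'
python3 - <<'E'
from h import *
s,p,R=state(); d=wrist(); e=eyes.capture('scene'); print(p,s['ft_force'],s['t'])
e['W']=np.array(e['world_from_camera'])
for n in ['pin_nose','pin_grip']: print(n,[(round(q['confidence'],2),np.round(q['xyz'])) for q in nets.landmark_of('scene',n)][:4])
P=proj(e,[507.6,-1.7,86]); print('nose px',P,'start px',proj(e,[510.4,-6,80]))
u,v=P.round().astype(int)
a=cv2.resize(e['img'][v-45:v+30,u-45:u+55,::-1],(600,450),interpolation=2)
b=cv2.resize(d['img'][130:330,180:400,::-1],(495,450),interpolation=2)
print(u-45,v-45)
cv2.imwrite('pics/s5.png',cv2.resize(np.hstack([a,b]),(800,329)))
E
```

```text
t: 10.38
ee_pos: [508.8, -3.1, 167.6]
eef_rot: [0.001, -0.035, 0.999, -0.0]
ft_force: [0.8, -0.6, -2.3]
gripper_width: 26.8
[508.78656156  -3.11204809 167.58965713] [ 0.76744177 -0.55435096 -2.3440886 ] 10.3833
pin_nose [(0.96, array([ 344., -382.,   -0.])), (0.9, array([506.,  -5.,  91.])), (0.86, array([ 568., -380.,    0.])), (0.65, array([ 495., -509.,   -1.]))]
pin_grip [(0.8, array([ 496., -514.,   88.])), (0.79, array([ 343., -384.,   93.])), (0.76, array([512.,  -4., 177.])), (0.61, array([ 570., -382.,   86.]))]
nose px [273.86573047 206.7789471 ] start px [272.92160163 209.47770919]
229 162
```

View pics/s5.png

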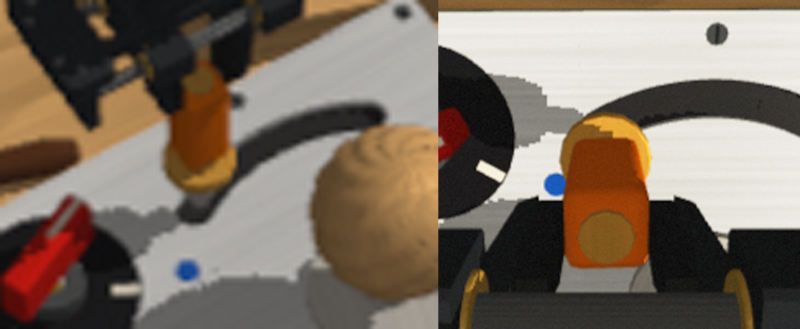

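The scene crop shows the nose above the slot's rounded end, with the blue dot beside it at crop (187,270). Going down until it touches.

```bash
python3 -m creep '[[[0,0,8,0,0,0,20],[0,0,3,0,0,0,20],[0,0,0,0,0,0,20]]]'; python3 -m creep '[[[0,0,2,0,0,0,20],[0,0,0,0,0,0,20]]]';  python3 -m creep '[[[0,0,1,0,0,0,20],[0,0,0,0,0,0,20]]]'
```

```text
t: 10.83
ee_pos: [507.2, -2.5, 154.3]
eef_rot: [-0.001, -0.035, 0.999, 0.0]
ft_force: [-0.9, 0.8, -3.9]
gripper_width: 26.9
t: 11.0
ee_pos: [508.0, -2.7, 153.1]
eef_rot: [0.0, -0.035, 0.999, -0.0]
ft_force: [-0.4, 0.8, -4.2]
gripper_width: 27.1
t: 11.17
ee_pos: [508.6, -2.8, 153.0]
eef_rot: [0.001, -0.035, 0.999, -0.0]
ft_force: [0.8, -0.3, 0.6]
gripper_width: 27.3
```

Touch on the disc (force z rose about 4.5 N at commanded nose height 72). Now sliding along the arc.

```bash
python3 -m creep '[[[1.7,3.8,0,0,0,0,20],[1.7,3.8,0,0,0,0,20],[1.7,3.8,0,0,0,0,20],[1.7,3.8,0,0,0,0,20],[0,0,0,0,0,0,20],[0,0,0,0,0,0,20]]]'; python3 -m creep '[[[1.3,4.2,0,0,0,0,20],[1.3,4.2,0,0,0,0,20],[0,0,0,0,0,0,20]]]'
```

```text
t: 11.67
ee_pos: [500.5, 12.2, 152.8]
eef_rot: [0.001, -0.035, 0.999, -0.0]
ft_force: [1.5, -1.6, 4.1]
gripper_width: 26.7
t: 11.92
ee_pos: [496.9, 20.6, 152.6]
eef_rot: [0.0, -0.035, 0.999, -0.0]
ft_force: [0.6, -3.9, 5.0]
gripper_width: 26.9
```

```bash
python3 -m creep '[[[1.1,4.2,0,0,0,0,20],[1.1,4.2,0,0,0,0,20],[0,0,0,0,0,0,20]]]' | grep -A2 -E 'ee_pos|ft' ; python3 -m creep '[[[0.9,4.2,0,0,0,0,20],[0,0,0,0,0,0,20]]]'| grep -E 'ee_pos|ft'; python3 -m creep '[[[0.7,4.3,0,0,0,0,20],[0,0,0,0,0,0,20]]]'| grep -E 'ee_pos|ft'
```

```text
ee_pos: [494.2, 28.7, 152.7]
eef_rot: [0.0, -0.035, 0.999, -0.0]
ft_force: [1.4, -3.5, 5.9]
gripper_width: 26.4
ee_pos: [492.6, 34.2, 152.4]
ft_force: [-1.0, 1.4, 6.3]
ee_pos: [491.2, 37.7, 151.9]
ft_force: [0.3, -2.0, 4.1]
```

```bash
python3 -m creep '[[[0.5,4.3,0,0,0,0,20],[0,0,0,0,0,0,20]]]' | grep -E 'ee_pos|ft' ; python3 -m creep '[[[0.4,4.3,0,0,0,0,20],[0,0,0,0,0,0,20]]]'| grep -E 'ee_pos|ft'; python3 -m creep '[[[0.2,4.3,0,0,0,0,20],[0,0,0,0,0,0,20]]]'| grep -E 'ee_pos|ft'
```

```text
ee_pos: [490.6, 41.5, 151.8]
ft_force: [-0.3, -3.5, 1.8]
ee_pos: [490.0, 45.8, 151.9]
ft_force: [-0.7, -2.5, 0.9]
ee_pos: [489.6, 50.2, 152.1]
ft_force: [-0.4, -2.6, 0.4]
```

```bash
python3 -m creep '[[[0.1,4.4,0.4,0,0,0,20],[0,0,0,0,0,0,20]]]' | grep -E 'ee_pos|ft' ; python3 -m creep '[[[-0.1,4.4,0,0,0,0,20],[0,0,0,0,0,0,20]]]'| grep -E 'ee_pos|ft'; python3 -m creep '[[[-0.2,4.3,0,0,0,0,20],[0,0,0,0,0,0,20]]]'| grep -E 'ee_pos|ft'
```

```text
ee_pos: [489.4, 54.5, 151.8]
ft_force: [-0.5, -4.0, 2.4]
ee_pos: [489.1, 59.0, 151.8]
ft_force: [-1.0, -2.9, 2.5]
ee_pos: [489.1, 63.3, 151.8]
ft_force: [-0.5, -3.1, 2.4]
```

```bash
python3 -m creep '[[[-0.4,4.3,0.1,0,0,0,20],[0,0,0,0,0,0,20]]]' | grep -E 'ee_pos|ft' ; python3 -m creep '[[[-0.5,4.3,0,0,0,0,20],[0,0,0,0,0,0,20]]]'| grep -E 'ee_pos|ft'; python3 -m creep '[[[-0.7,4.3,0,0,0,0,20],[0,0,0,0,0,0,20]]]'| grep -E 'ee_pos|ft'
```

```text
ee_pos: [489.3, 67.6, 151.8]
ft_force: [-0.2, -3.0, 2.7]
ee_pos: [489.5, 71.9, 151.7]
ft_force: [-0.3, -3.2, 1.9]
ee_pos: [489.9, 76.2, 151.7]
ft_force: [-0.8, -2.8, 2.5]
```

Still on the disc. On I go (t = -12, -14, -16 degrees).

```bash
python3 -m creep '[[[-0.9,4.3,0.1,0,0,0,20],[0,0,0,0,0,0,20]]]' | grep -E 'ee_pos|ft' ; python3 -m creep '[[[-1.0,4.2,0,0,0,0,20],[0,0,0,0,0,0,20]]]'| grep -E 'ee_pos|ft'; python3 -m creep '[[[-1.2,4.2,0,0,0,0,20],[0,0,0,0,0,0,20]]]'| grep -E 'ee_pos|ft'
```

```text
ee_pos: [490.8, 81.8, 151.8]
ft_force: [-0.4, 2.3, 2.5]
ee_pos: [491.1, 85.2, 151.3]
ft_force: [-0.2, 0.0, 0.6]
ee_pos: [492.0, 89.2, 151.4]
ft_force: [-0.4, 0.3, -0.0]
```

```bash
python3 -m creep '[[[0,0,1,0,0,0,20],[0,0,0,0,0,0,20]]]' | grep -E 'ee_pos|ft'; python3 -m creep '[[[0,0,1,0,0,0,20],[0,0,0,0,0,0,20]]]' | grep -E 'ee_pos|ft'
```

```text
ee_pos: [491.9, 88.6, 150.3]
ft_force: [0.3, 0.1, -0.3]
ee_pos: [492.0, 88.4, 149.4]
ft_force: [-0.3, 0.1, 0.6]
```

```bash
python3 -m creep '[[[0,0,3,0,0,0,20],[0,0,0,0,0,0,20]]]' | grep -E 'ee_pos|ft'; python3 -m creep '[[[0,0,3,0,0,0,20],[0,0,0,0,0,0,20]]]' | grep -E 'ee_pos|ft'
```

```text
ee_pos: [491.8, 88.4, 146.1]
ft_force: [0.2, 0.2, -0.1]
ee_pos: [491.8, 88.5, 143.0]
ft_force: [0.3, 1.0, -1.0]
```

It is going down freely, so this is the socket.

```bash
python3 -m creep '[[[0,0,3,0,0,0,20],[0,0,3,0,0,0,20],[0,0,0,0,0,0,20]]]' | grep -E 'ee_pos|ft'; python3 -m creep '[[[0,0,3,0,0,0,20],[0,0,3,0,0,0,20],[0,0,0,0,0,0,20]]]' | grep -E 'ee_pos|ft'; python3 -m creep '[[[0,0,3,0,0,0,20],[0,0,3,0,0,0,20],[0,0,0,0,0,0,20]]]' | grep -E 'ee_pos|ft'
```

```text
ee_pos: [491.6, 88.6, 136.9]
ft_force: [-0.3, -0.1, 0.1]
ee_pos: [491.7, 88.6, 130.9]
ft_force: [-0.4, -0.2, -0.4]
ee_pos: [491.7, 88.6, 124.9]
ft_force: [-0.1, 0.1, -0.6]
```

```bash
python3 -m creep '[[[0,0,3,0,0,0,20],[0,0,0,0,0,0,20]]]' | grep -E 'ee_pos|ft'; python3 -m creep '[[[0,0,1.5,0,0,0,20],[0,0,0,0,0,0,20]]]' | grep -E 'ee_pos|ft'; python3 -m creep '[[[0,0,1,0,0,0,20],[0,0,0,0,0,0,20],[0,0,0,0,0,0,20]]]' | grep -E 'ee_pos|ft'
```

```text
ee_pos: [491.8, 88.5, 122.1]
ft_force: [0.1, -0.4, -0.4]
ee_pos: [492.0, 88.5, 120.9]
ft_force: [0.6, -0.1, -0.2]
ee_pos: [492.1, 88.5, 120.1]
ft_force: [0.8, -0.6, 0.5]
```

```bash
python3 -m creep '[[[0,0,1,0,0,0,20],[0,0,0,0,0,0,20],[0,0,0,0,0,0,20]]]' | grep -E 'ee_pos|ft'
python3 - <<'E'
from h import *
e=eyes.capture('scene'); e['W']=np.array(e['world_from_camera'])
print([(round(q['confidence'],2),np.round(q['xyz'])) for q in nets.landmark_of('scene','pin_grip')][:5])
u,v=proj(e,[492,88.5,85]).round().astype(int)
cv2.imwrite('pics/s6.png',cv2.resize(e['img'][v-50:v+35,u-55:u+55,::-1],None,fx=5,fy=5,interpolation=2))
E
```

```text
ee_pos: [492.1, 88.6, 119.1]
ft_force: [0.4, 0.4, -0.2]
[(0.96, array([ 571., -383.,   88.])), (0.78, array([ 491., -513.,   87.])), (0.58, array([495., 151.,  98.])), (0.55, array([ 342., -383.,   94.]))]
```

View pics/s6.png

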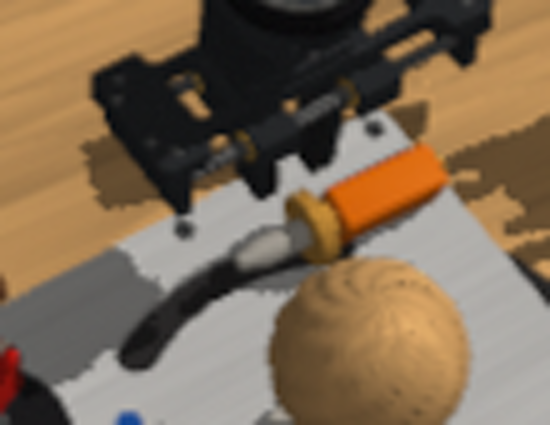

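The crop shows a failure. The pin slipped from the jaws and now lies on the plate: collar at crop (315,225), handle towards (430,175), shank in the slot at about (245,255). The drop in force came from the pin tipping over, not from the socket. I'll raise the hand and measure the lying pin from there.

```bash
python3 -m creep '[[[0,0,-25,0,0,0,20],[0,0,-35,0,0,0,20],[0,0,-35,0,0,0,20],[0,0,-35,0,0,0,60],[-10,0,-30,0,0,0,88],[-20,0,0,0,0,0,88],[-20,0,0,0,0,0,88],[-20,0,0,0,0,0,88],[0,0,0,0,0,0,88]]]'
python3 - <<'E'
from h import *
s,p,R=state(); d=wrist(); print(s['t'],p)
for n in ['pin_grip','pin_nose','slot_start','slot_end']:
    for q in nets.landmark_of('wrist',n)[:2]: print(n,round(q['confidence'],2),np.round(q['xyz']),proj(d,q['xyz']).round())
np.save('w7.npy',d['img']);np.save('w7W.npy',d['W'])
u,v=proj(d,[495,110,90]).round().astype(int); print(u-70,v-60)
cv2.imwrite('pics/w7.png',cv2.resize(d['img'][v-60:v+60,u-70:u+70,::-1],None,fx=5,fy=5,interpolation=2))
E
```

```text
t: 17.6
ee_pos: [564.2, 93.2, 278.8]
eef_rot: [0.0, -0.035, 0.999, -0.0]
ft_force: [-0.5, 0.1, 0.2]
gripper_width: 58.1
17.6 [564.23639697  93.20078573 278.83037563]
pin_grip 0.93 [491. 150.  97.] [335. 127.]
pin_grip 0.62 [567. 438.   1.] [505. 191.]
pin_nose 0.87 [496.  61. 101.] [257. 126.]
pin_nose 0.45 [509.  -8.  81.] [202. 133.]
slot_start 0.95 [511.  -7.  78.] [203. 135.]
slot_start 0.4 [ 708. -345.    2.] [  6. 244.]
slot_end 0.96 [498. 122.  82.] [309. 131.]
230 68
```

View pics/w7.png

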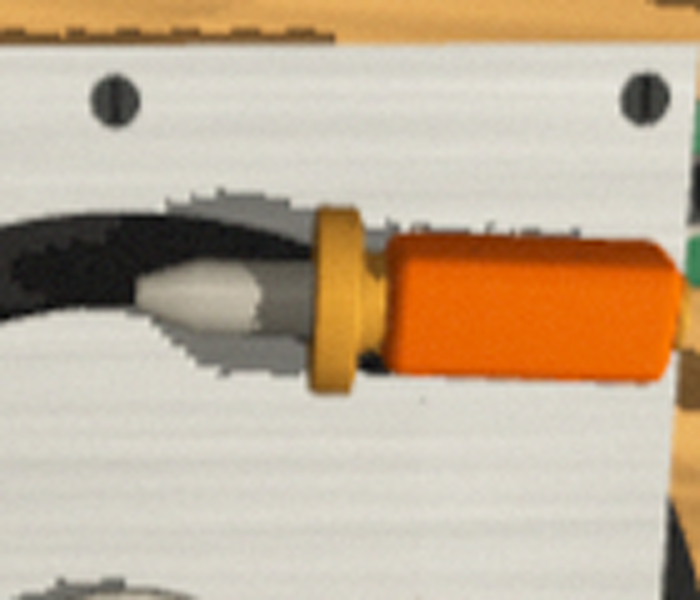

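The pin lies along the slot's end: nose at crop (135,290), collar at (336,300), orange handle from x=385 to 685. Now to turn that into a grasp near the handle's end, jaws across it, so it can swing nose-down when lifted.

Run:
```python
from h import *
d=dict(W=np.load('w7W.npy'),fx=305.721,fy=305.721,cx=281.742,cy=213.006)
f=lambda u,v,z: onplane(d,230+u/5,68+v/5,z)
a=np.radians(4); Rs=np.array([[np.cos(a),-np.sin(a)],[np.sin(a),np.cos(a)]])
for n,u,v,z in [('collar',336,300,101),('h0',387,308,112),('h1',672,308,109),('hmid',530,308,111),('nose',137,290,106),('edge',690,300,80)]:
    P=f(u,v,z)[:2]; print(n,P.round(1),'own',(Rs.T@(P-[614,64])).round(1))
s,p,R=state(); print(p,s['joints'],s['gripper_width'])
```

```text
collar [494.8 106.3] own [-116.    50.5]
h0 [495.6 117.1] own [-114.4   61.3]
h1 [491.3 180.9] own [-114.3  125.2]
hmid [493.4 148.9] own [-114.3   93.1]
nose [495.7  61.2] own [-118.2    5.5]
edge [489.2 192.6] own [-115.6  137. ]
[561.14681548  93.45717148 279.00479293] [-4.35131311e-02  1.12952282e-01  1.52696236e+00 -6.24425137e-05
  1.50227056e+00 -1.68413917e+00] 77.72317370124307
```

```bash
python3 -m creep '[[[0,0,0,0,0,6.92,88],[0,0,0,0,0,6.92,88],[0,0,0,0,0,6.92,88],[0,0,0,0,0,6.92,88],[0,0,0,0,0,6.92,88],[0,0,0,0,0,6.92,88],[0,0,0,0,0,6.92,88],[0,0,0,0,0,6.92,88],[0,0,0,0,0,6.92,88],[0,0,0,0,0,6.92,88]]]'; python3 -m creep '[[[0,0,0,0,0,6.92,88],[0,0,0,0,0,6.92,88],[0,0,0,0,0,6.92,88],[26.7,-21.7,0,0,0,0,88],[26.7,-21.7,0,0,0,0,88],[26.7,-21.7,0,0,0,0,88],[0,0,30,0,0,0,88],[0,0,35,0,0,0,88],[0,0,35,0,0,0,88],[0,0,0,0,0,0,88]]]'
python3 - <<'E'
from h import *
s,p,R=state(); print(p,np.degrees(np.arctan2(R[1,1],R[0,1])),s['joints'])
d=wrist()
for n in ['pin_grip','pin_nose']:
    for q in nets.landmark_of('wrist',n)[:2]: print(n,round(q['confidence'],2),np.round(q['xyz']),proj(d,q['xyz']).round())
hsv=cv2.cvtColor(d['img'],cv2.COLOR_RGB2HSV); m=cv2.inRange(hsv,(5,200,120),(16,255,255)); n,l,st,c=cv2.connectedComponentsWithStats(m)
for i in np.argsort(-st[1:,4])[:3]+1: print(st[i],c[i].round(), onplane(d,*c[i],108).round(1))
E
```

```text
t: 18.68
ee_pos: [561.3, 93.5, 279.4]
eef_rot: [0.0, 0.541, 0.841, 0.0]
ft_force: [0.2, 0.0, -0.3]
gripper_width: 88.0
t: 19.52
ee_pos: [485.9, 168.4, 172.8]
eef_rot: [-0.004, 0.682, 0.732, -0.004]
ft_force: [-1.3, -0.6, -1.0]
gripper_width: 88.2
[485.92838628 168.37507773 172.82433969] 4.067300022801409 [ 1.02522365e-01  8.12767550e-02  1.77807788e+00 -1.20162272e-04
  1.29331275e+00  3.15655733e-02]
pin_grip 0.77 [492. 150.  96.] [289. 229.]
pin_grip 0.38 [372. 164.  -0.] [188. 184.]
pin_nose 0.76 [496.  58. 103.] [286. 321.]
[ 275  194   36   77 2170] [293. 231.] [495.1 152.4 108. ]
[355   0   2   3   3] [356.   1.] [525.1 326.9 108. ]
[294   3   2   2   2] [294.   4.] [482.3 322.5 108. ]
```

```bash
python3 -m creep '[[[0,0,30,0,0,0,88],[0,0,30,0,0,0,88],[0,0,25,0,0,0,88],[0,0,5,0,0,0,88],[0,0,0,0,0,0,88],[0,0,0,0,0,0,88]]]'; python3 -m creep '[[[0,0,4,0,0,0,88],[0,0,0,0,0,0,88],[0,0,0,0,0,0,15],[0,0,0,0,0,0,15],[0,0,0,0,0,0,15],[0,0,0,0,0,0,15],[0,0,0,0,0,0,15],[0,0,0,0,0,0,15],[0,0,0,0,0,0,15],[0,0,0,0,0,0,15]]]'; python3 -m creep '[[[0,0,0,0,0,0,15],[0,0,0,0,0,0,15],[0,0,0,0,0,0,15],[0,0,0,0,0,0,15]]]'
```

```text
t: 20.17
ee_pos: [493.3, 168.8, 91.6]
eef_rot: [0.001, 0.682, 0.731, 0.001]
ft_force: [0.4, -0.1, 0.4]
gripper_width: 87.9
t: 21.0
ee_pos: [491.3, 168.7, 85.1]
eef_rot: [-0.0, 0.682, 0.732, -0.0]
ft_force: [1.4, -0.3, 0.5]
gripper_width: 36.9
t: 21.33
ee_pos: [491.4, 168.7, 85.1]
eef_rot: [-0.0, 0.682, 0.732, -0.0]
ft_force: [0.7, -0.3, 0.7]
gripper_width: 14.6
```

```bash
python3 -m creep '[[[0,0,-20,0,0,0,60],[0,0,-35,0,0,0,88],[0,0,-35,0,0,0,88],[0,0,-30,0,0,0,88],[-20,0,0,0,0,0,88],[-20,0,0,0,0,0,88],[-20,0,0,0,0,0,88],[0,0,0,0,0,0,88]]]'
python3 - <<'E'
from h import *
s,p,R=state(); d=wrist(); print(s['t'],p)
for c in ['wrist','scene','top']:
    if c!='wrist': eyes.capture(c)
    for n in ['pin_grip','pin_nose']:
        for q in nets.landmark_of(c,n)[:4]: print(c,n,round(q['confidence'],2),np.round(q['xyz']),proj(d,q['xyz']).round())
np.save('w8.npy',d['img']);np.save('w8W.npy',d['W'])
cv2.imwrite('pics/w8.png',d['img'][:,:,::-1])
E
```

```text
t: 22.0
ee_pos: [496.0, 106.4, 205.4]
eef_rot: [0.001, 0.683, 0.731, -0.0]
ft_force: [-0.3, -0.6, 0.1]
gripper_width: 66.3
22.0 [495.9871161  106.39605777 205.40193238]
wrist pin_grip 0.66 [493. 150.  94.] [283. 155.]
wrist pin_nose 0.59 [497.  62. 101.] [281. 244.]
scene pin_grip 0.94 [ 342. -383.   90.] [153. 519.]
scene pin_grip 0.9 [ 573. -382.   86.] [312. 522.]
scene pin_grip 0.66 [495. 150.  96.] [285. 155.]
scene pin_grip 0.61 [ 495. -512.   88.] [255. 577.]
scene pin_nose 0.91 [ 570. -380.    2.] [306. 461.]
scene pin_nose 0.74 [ 343. -380.    1.] [175. 454.]
scene pin_nose 0.68 [496.  62. 101.] [280. 244.]
top pin_grip 0.7 [ 566. -378.   92.] [308. 526.]
top pin_grip 0.56 [496. 147.  99.] [285. 158.]
top pin_grip 0.53 [ 492. -509.   88.] [253. 576.]
top pin_nose 0.66 [500.  61.  99.] [283. 244.]
```

View pics/w8.png

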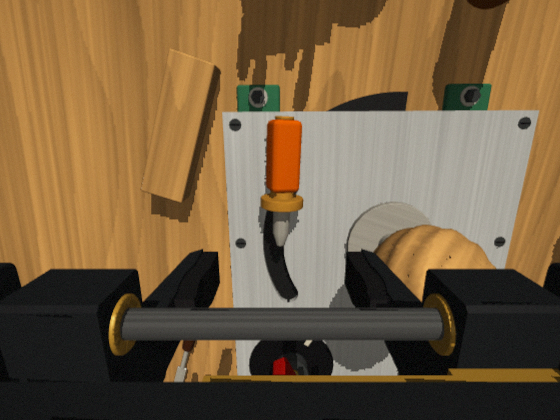

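The pin hasn't moved: handle at (284,155), collar (281,201), nose (280,240). So the jaws closed without holding it. I'll try again nearer the middle of the handle and a little lower, watching the opening.

```bash
python3 -m creep '[[[23.5,0.3,0,0,0,0,60],[23.5,0.3,0,0,0,0,60],[0,0,30,0,0,0,60],[0,0,35,0,0,0,60],[0,0,35,0,0,0,60],[0,0,18,0,0,0,60],[0,0,4.5,0,0,0,60],[0,0,0,0,0,0,60],[0,0,0,0,0,0,60]]]'; python3 -m creep '[[[0,0,0,0,0,0,20],[0,0,0,0,0,0,20],[0,0,0,0,0,0,20],[0,0,0,0,0,0,20],[0,0,0,0,0,0,20],[0,0,0,0,0,0,20]]]';python3 -m creep '[[[0,0,0,0,0,0,20],[0,0,0,0,0,0,20]]]'
python3 - <<'E'
from h import *
e=eyes.capture('scene'); e['W']=np.array(e['world_from_camera'])
u,v=proj(e,[493,150,100]).round().astype(int)
cv2.imwrite('pics/s9.png',cv2.resize(e['img'][v-50:v+50,u-60:u+60,::-1],None,fx=5,fy=5,interpolation=2))
E
```

```text
t: 23.2
ee_pos: [493.7, 156.1, 83.6]
eef_rot: [0.0, 0.682, 0.732, 0.0]
ft_force: [-0.5, 0.6, 0.4]
gripper_width: 60.2
t: 23.7
ee_pos: [493.1, 155.8, 82.9]
eef_rot: [0.0, 0.682, 0.732, 0.0]
ft_force: [-0.9, -0.2, -0.3]
gripper_width: 22.0
t: 23.87
ee_pos: [492.9, 155.8, 82.6]
eef_rot: [0.0, 0.682, 0.732, -0.0]
ft_force: [-0.6, 0.9, -0.1]
gripper_width: 19.8
```

View pics/s9.png

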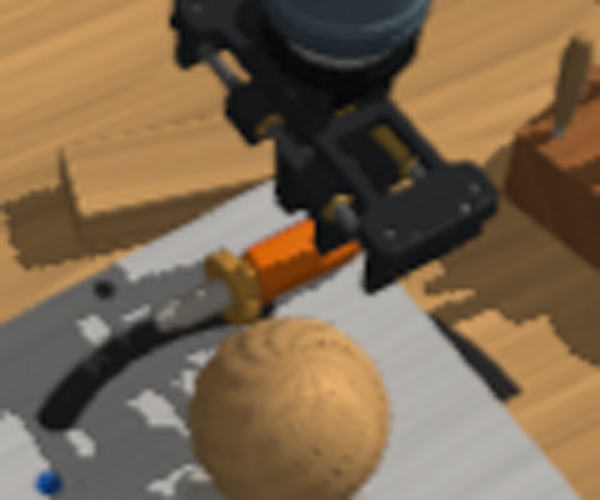

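The scene crop shows the fingers around the handle's far half, yet the opening reads 19.8 mm. I'll lift a little and see whether the pin comes along.

```bash
python3 -m creep '[[[0,0,-10,0,0,0,10],[0,0,-10,0,0,0,10],[0,0,0,0,0,0,10],[0,0,0,0,0,0,10]]]'
python3 - <<'E'
from h import *
d=wrist(); e=eyes.capture('scene')
for c in ['scene','wrist']:
  for n in ['pin_grip','pin_nose']:
    for q in nets.landmark_of(c,n)[:4]:
        if abs(q['xyz'][0]-495)<40 and q['xyz'][1]>0: print(c,n,round(q['confidence'],2),np.round(q['xyz']))
E
```

```text
t: 24.25
ee_pos: [494.0, 155.9, 104.0]
eef_rot: [0.001, 0.682, 0.732, 0.001]
ft_force: [-0.2, 0.1, -0.1]
gripper_width: 9.7
scene pin_grip 0.62 [492. 149.  94.]
scene pin_nose 0.68 [493.  64. 101.]
wrist pin_grip 0.95 [498. 152.  95.]
wrist pin_nose 0.9 [497.  60.  99.]
```

Run:
```python
from h import *
e=eyes.capture('scene'); e['W']=np.array(e['world_from_camera'])
u,v=proj(e,[493,150,100]).round().astype(int); o=np.array([u-60,v-50])
f=lambda *X: ((proj(e,X)-o)*5).round()
tx=np.array([np.cos(np.radians(94)),np.sin(np.radians(94))]); ty=np.array([np.cos(np.radians(4)),np.sin(np.radians(4))])
T=np.array([493,155.8])
for nm,a in [('F-',-10),('F-back',-27),('F+',10),('F+back',27)]:
    for b in (-9,9):
        for z in (82.6,127): print(nm,b,z,f(*(T+a*ty+b*tx),z))
for y,z in [(60,98),(126,94)]:
    own=np.array([-115,y]); w=np.array([614,64])+np.array([own[0]*.9976-own[1]*.0698,own[0]*.0698+own[1]*.9976])
    for a in(-14,14): print('handle own y',y,a,f(*(w+a*ty),z+14))
im=cv2.imread('pics/s9.png'); hsv=cv2.cvtColor(im,cv2.COLOR_BGR2HSV); m=cv2.inRange(hsv,(5,200,120),(16,255,255)); ys,xs=np.nonzero(m); print('orange bbox',xs.min(),xs.max(),ys.min(),ys.max())
```

```text
F- -9 82.6 [282. 257.]
F- -9 127 [288. 208.]
F- 9 82.6 [310. 242.]
F- 9 127 [316. 193.]
F-back -9 82.6 [264. 235.]
F-back -9 127 [269. 186.]
F-back 9 82.6 [292. 221.]
F-back 9 127 [298. 171.]
F+ -9 82.6 [303. 283.]
F+ -9 127 [310. 235.]
F+ 9 82.6 [331. 268.]
F+ 9 127 [338. 220.]
F+back -9 82.6 [322. 306.]
F+back -9 127 [329. 258.]
F+back 9 82.6 [350. 291.]
F+back 9 127 [357. 243.]
handle own y 60 -14 [232. 245.]
handle own y 60 14 [262. 282.]
handle own y 126 -14 [335. 195.]
handle own y 126 14 [365. 231.]
orange bbox 246 358 220 276
```

Comparing the pictures with the geometry: in the wrist frames the visible fingertips sit at about tool z = -36 mm, and the carried pin hung by only the top of its handle. So the real finger ends appear to be about 35 mm short of the reported TCP. That would explain both the slip and the empty grasps. I'll test by going down with open fingers in small, force-checked steps.

```bash
python3 -m creep '[[[0,0,0,0,0,0,88],[0,0,0,0,0,0,88],[0,0,0,0,0,0,88],[0,0,0,0,0,0,88],[0,0,0,0,0,0,88],[0,0,0,0,0,0,88],[0,0,8,0,0,0,88],[0,0,8,0,0,0,88],[0,0,4,0,0,0,88],[0,0,0,0,0,0,88]]]' | grep -E 'ee_pos|ft|wid'; python3 -m creep '[[[5,0,3,0,0,0,88],[0,0,3,0,0,0,88],[0,0,0,0,0,0,88]]]' | grep -E 'ee_pos|ft|wid'
```

```text
ee_pos: [491.6, 155.7, 80.8]
ft_force: [-0.2, 0.0, 0.2]
gripper_width: 74.8
ee_pos: [492.2, 161.1, 76.0]
ft_force: [0.2, 0.9, 0.5]
gripper_width: 87.7
```

Run:
```python
from h import *
# where do the black fingertips end in wrist frames? columns along finger, print gray profile
im=np.load('w8.npy'); g=im.max(2)
for u in (195,205,212,352,360,370): print(u,[int(x) for x in g[225:300:5,u]])
he=np.array(eyes.capture('wrist')['hand_eye']); inv=np.linalg.inv(he)
def pt(x,y,z):
    p=inv@[x,y,z,1]; return (305.72*p[:2]/p[2]+[281.74,213]).round()
for z in (0,-10,-20,-30,-40): print(z,pt(9,33,z),pt(-9,33,z))
```

```text
195 [159, 166, 167, 170, 170, 141, 22, 23, 14, 27, 23, 19, 20, 26, 22]
205 [187, 181, 171, 169, 170, 172, 26, 22, 20, 22, 10, 10, 11, 13, 16]
212 [188, 188, 186, 186, 191, 188, 24, 24, 11, 5, 11, 12, 14, 14, 11]
352 [106, 140, 148, 159, 155, 151, 19, 22, 4, 12, 3, 13, 11, 10, 12]
360 [154, 154, 154, 154, 153, 134, 20, 23, 21, 24, 9, 7, 16, 18, 7]
370 [154, 154, 156, 150, 154, 146, 30, 25, 17, 18, 24, 22, 25, 23, 21]
0 [335. 228.] [334. 254.]
-10 [338. 233.] [337. 260.]
-20 [341. 239.] [339. 267.]
-30 [345. 246.] [343. 275.]
-40 [348. 253.] [346. 285.]
```

At TCP z = 76 (below the plate top) there is no contact, which confirms it: the real fingertips are about 36 mm above the reported TCP. Continuing down in checked steps.

```bash
python3 -m creep '[[[0,0,8,0,0,0,88],[0,0,6,0,0,0,88],[0,0,4,0,0,0,88],[0,0,0,0,0,0,88]]]' | grep -E 'ee_pos|ft'; python3 -m creep '[[[0,0,4,0,0,0,88],[0,0,0,0,0,0,88]]]' | grep -E 'ee_pos|ft'; python3 -m creep '[[[0,0,3,0,0,0,88],[0,0,0,0,0,0,88],[0,0,0,0,0,0,88]]]' | grep -E 'ee_pos|ft'
```

```text
ee_pos: [491.5, 160.6, 57.3]
ft_force: [0.6, 0.9, 0.2]
ee_pos: [492.2, 160.7, 54.0]
ft_force: [-0.4, 0.0, 0.1]
ee_pos: [492.5, 160.8, 51.6]
ft_force: [-0.3, -0.1, 0.1]
```

```bash
python3 -m creep '[[[0,0,3,0,0,0,88],[0,0,0,0,0,0,88]]]' | grep -E 'ee_pos|ft';  python3 -m creep '[[[0,0,1.5,0,0,0,88],[0,0,0,0,0,0,88]]]' | grep -E 'ee_pos|ft'; python3 -m creep '[[[0,0,1.5,0,0,0,88],[0,0,0,0,0,0,88]]]' | grep -E 'ee_pos|ft'
```

```text
ee_pos: [492.4, 160.8, 48.3]
ft_force: [0.2, -0.4, -0.5]
ee_pos: [492.4, 160.8, 46.9]
ft_force: [-0.5, -0.4, -1.4]
ee_pos: [492.4, 160.8, 45.4]
ft_force: [0.3, 0.2, -0.1]
```

```bash
python3 -m creep '[[[6,0,0,0,0,0,70],[0,0,0,0,0,0,15],[0,0,0,0,0,0,15],[0,0,0,0,0,0,15],[0,0,0,0,0,0,15],[0,0,0,0,0,0,15],[0,0,0,0,0,0,15],[0,0,0,0,0,0,15],[0,0,0,0,0,0,15],[0,0,0,0,0,0,15]]]'; python3 -m creep '[[[0,0,0,0,0,0,15],[0,0,0,0,0,0,15],[0,0,0,0,0,0,15],[0,0,0,0,0,0,15]]]'
```

```text
t: 27.82
ee_pos: [492.4, 166.6, 45.7]
eef_rot: [0.0, 0.682, 0.732, 0.0]
ft_force: [1.8, -1.3, 0.2]
gripper_width: 31.7
t: 28.15
ee_pos: [492.3, 166.7, 45.7]
eef_rot: [0.0, 0.682, 0.732, 0.0]
ft_force: [1.3, -0.9, -0.3]
gripper_width: 31.9
```

```bash
python3 -m creep '[[[0,0,-5,0,0,0,15],[0,0,-20,0,0,0,15],[0,0,-30,0,0,0,15],[0,0,-35,0,0,0,15],[0,0,-35,0,0,0,15],[0,0,-35,0,0,0,15],[0,0,0,0,0,0,15],[0,0,0,0,0,0,15]]]'
python3 - <<'E'
from h import *
s,p,R=state(); d=wrist(); e=eyes.capture('scene'); eyes.capture('top')
for c in ['scene','wrist','top']:
  for n in ['pin_grip','pin_nose']:
    for q in nets.landmark_of(c,n)[:4]:
        if abs(q['xyz'][0]-495)<90 and q['xyz'][1]>0: print(c,n,round(q['confidence'],2),np.round(q['xyz']))
print(s['wrist_torque'])
E
```

```text
t: 28.82
ee_pos: [492.8, 167.2, 207.3]
eef_rot: [0.001, 0.682, 0.732, 0.001]
ft_force: [-0.2, -0.3, -4.7]
gripper_width: 27.6
scene pin_grip 0.92 [493. 148. 252.]
scene pin_nose 0.65 [495.  64. 239.]
wrist pin_grip 0.91 [493. 151. 252.]
top pin_grip 0.96 [494. 145. 257.]
top pin_nose 0.73 [502.  62. 233.]
[0.09961366 0.10152685 0.046007  ]
```

The pin is now firmly held (27.6 mm), about 9° nose-down, nose towards own -y. I'll turn it so the nose points at the robot, then tilt the tool outwards by 45°.

```bash
python3 -m creep '[[[0,0,-3,0,0,6.92,15],[0,0,-3,0,0,6.92,15],[0,0,-3,0,0,6.92,15],[0,0,-3,0,0,6.92,15],[0,0,-3,0,0,6.92,15],[0,0,-3,0,0,6.92,15],[0,0,-3,0,0,6.92,15],[0,0,-3,0,0,6.92,15],[0,0,-3,0,0,6.92,15],[0,0,-3,0,0,6.92,15]]]'; python3 -m creep '[[[0,0,0,0,0,6.92,15],[0,0,0,0,0,6.92,15],[0,0,0,0,0,6.92,15],[0,0,0,0,6.43,0,15],[0,0,0,0,6.43,0,15],[0,0,0,0,6.43,0,15],[0,0,0,0,6.43,0,15],[0,0,0,0,6.43,0,15],[0,0,0,0,6.43,0,15],[0,0,0,0,6.43,0,15]]]'; python3 -m creep '[[[0,0,0,0,0,0,15],[0,0,0,0,0,0,15]]]';  python3 - <<'E'
from h import *
s,p,R=state(); d=wrist(); e=eyes.capture('scene'); eyes.capture('top'); print(s['joints'],R.round(2).tolist())
for c in ['scene','wrist','top']:
  for n in ['pin_grip','pin_nose']:
    for q in nets.landmark_of(c,n)[:4]:
        if abs(q['xyz'][0]-450)<150 and q['xyz'][1]>0: print(c,n,round(q['confidence'],2),np.round(q['xyz']))
E
```

```text
t: 30.1
ee_pos: [492.1, 166.7, 235.5]
eef_rot: [0.0, 0.977, 0.212, -0.0]
ft_force: [-0.5, -0.3, -3.9]
gripper_width: 28.0
t: 30.93
ee_pos: [491.6, 166.8, 235.9]
eef_rot: [-0.014, 0.922, 0.033, 0.385]
ft_force: [0.2, -1.3, -3.9]
gripper_width: 27.7
t: 31.1
ee_pos: [490.0, 166.6, 233.3]
eef_rot: [-0.013, 0.924, 0.033, 0.38]
ft_force: [0.3, 0.2, -3.5]
gripper_width: 27.9
[ 0.12381958 -0.50893596  2.33906908 -0.07292956  0.53389966  1.67065631] [[0.71, 0.07, 0.7], [0.05, -1.0, 0.05], [0.7, 0.0, -0.71]]
scene pin_grip 0.66 [450. 161. 260.]
scene pin_nose 0.75 [389. 162. 186.]
wrist pin_grip 0.84 [443. 161. 255.]
top pin_grip 0.61 [448. 160. 263.]
```

```bash
python3 -m creep '[[[13.2,21.4,13,0,0,0,15],[13.2,21.4,13,0,0,0,15],[13.2,21.4,13,0,0,0,15],[0,0,0,0,6.67,0,15],[0,0,0,0,6.67,0,15],[0,0,0,0,6.67,0,15],[0,0,0,0,0,0,15],[0,0,0,0,0,0,15]]]';  python3 - <<'E'
from h import *
s,p,R=state(); e=eyes.capture('scene'); eyes.capture('top'); print(p,s['joints'],R.round(3).tolist())
for c in ['scene','top']:
  for n in ['pin_grip','pin_nose']:
    for q in nets.landmark_of(c,n)[:4]:
        if abs(q['xyz'][0]-490)<100 and q['xyz'][1]>0: print(c,n,round(q['confidence'],2),np.round(q['xyz']))
E
```

```text
t: 32.22
ee_pos: [553.9, 117.7, 237.1]
eef_rot: [-0.03, 0.88, 0.04, 0.472]
ft_force: [0.7, -1.6, -3.4]
gripper_width: 27.8
[553.93548952 117.71994437 237.06697903] [-0.12335805 -0.44413746  2.41486793  0.78261051  0.27653835  0.69570899] [[0.552, 0.099, 0.828], [0.042, -0.995, 0.091], [0.833, -0.016, -0.553]]
scene pin_grip 0.69 [506. 111. 250.]
top pin_grip 0.68 [508. 109. 254.]
```

I'm near the wrist singularity (j5 = 0.28). A quick planar arm model from the logged poses will show how much tilt is possible at the slot.

Run:
```python
import numpy as np
from scipy.optimize import least_squares
D=[(.181,1.607,1.354,562.8,201.2),(.367,1.2256,1.5508,670.3,277),(.113,1.527,1.5023,557.1,279),(-.01126,1.69383,1.45883,496.5,260.2),(.08128,1.77808,1.29331,500,174),(-.50894,2.33907,.5339,504.5,234)]
def fk(q,a):
    r0,z0,l1,l2,L=q; j2,j3,j5=a; p=j2+j3+j5
    return np.array([r0+l1*np.sin(j2)+l2*np.sin(j2+j3)+L*np.sin(p), z0+l1*np.cos(j2)+l2*np.cos(j2+j3)+L*np.cos(p)])
s=least_squares(lambda q:np.concatenate([fk(q,d[:3])-d[3:] for d in D]),[0,300,400,400,250]); q=s.x; print(q.round(),s.fun.round(1))
for x,y in [(498,111),(510,-2)]:
  for th in (35,40,45,50):
    for phi0 in (8,):
        t=np.radians(th); ph=np.radians(th+phi0)
        N=np.array([x,72.]); P=N+95*np.array([np.cos(ph),np.sin(ph)]); T=P+55*np.array([np.sin(t),-np.cos(t)])
        r=np.sqrt(T[0]**2+y*y-118**2)
        k=least_squares(lambda a:np.r_[fk(q,a)-[r,T[1]],300*(a.sum()-(np.pi-t))],[-.3,2,.5])
        print((x,y),th,'TCP',T.round(),k.x.round(2),k.cost.round(3))
```

```text
[-15. 210. 474. 512. 365.] [ 7.7 -0.  -3.7 -0.4 -7.8  1.8 -7.6  1.9 10.6 -2.   0.7 -1.3]
(498, 111) 35 TCP [599.  92.] [-0.04  2.22  0.35] 0.0
(498, 111) 40 TCP [597. 100.] [-0.08  2.28  0.24] 0.0
(498, 111) 45 TCP [594. 109.] [-0.12  2.35  0.13] 0.0
(498, 111) 50 TCP [590. 117.] [-0.15  2.41  0.  ] 0.0
(510, -2) 35 TCP [611.  92.] [-0.03  2.21  0.35] 0.0
(510, -2) 40 TCP [609. 100.] [-0.07  2.28  0.24] 0.0
(510, -2) 45 TCP [606. 109.] [-0.11  2.34  0.13] 0.0
(510, -2) 50 TCP [602. 117.] [-0.14  2.41  0.  ] 0.0
```

```bash
cat > plan.py <<'E'
from h import *
def Rd(th,al):
    t,a=np.radians([th,al]); c,s=np.cos(a),np.sin(a)
    tx=np.array([np.cos(t)*c,np.cos(t)*s,np.sin(t)]); tz=np.array([np.sin(t)*c,np.sin(t)*s,-np.cos(t)])
    return np.c_[tx,np.cross(tz,tx),tz]
def plan(T,th,al,n):
    "n equal rows from measured pose to TCP T, tilt th, azimuth al"
    s,p,R=state(); G=Rd(th,al); rv=Rn.from_matrix(R.T@G).as_rotvec(); step=Rn.from_rotvec(rv/n)
    D=(np.array(T)-p)/n; print('rot/row deg',np.degrees(rv/n).round(2),'dist/row',np.linalg.norm(D).round(1))
    Q=Rn.from_matrix(R)
    for i in range(n): print(Q.inv().apply(D).round(1)); Q=Q*step
E
python3 - <<'E'
from plan import *
s,p,R=state(); print(p)
plan([596.4,119.9,160],38,4,4)
E
```

```text
[554.49189487 118.09730738 238.34255934]
rot/row deg [-0.47 -4.64  0.15] dist/row 22.2
[-10.6   0.9  19.5]
[-9.   0.8 20.3]
[-7.3  0.6 21. ]
[-5.6  0.4 21.5]
```

```bash
python3 -m creep '[[[-10.6,0.9,19.5,-0.5,-4.6,0.2,15],[-9,0.8,20.3,-0.5,-4.6,0.2,15],[-7.3,0.6,21,-0.5,-4.6,0.2,15],[-5.6,0.4,21.5,-0.5,-4.6,0.2,15],[0,0,0,0,0,0,15],[0,0,0,0,0,0,15]]]';  python3 - <<'E'
from h import *
s,p,R=state(); e=eyes.capture('scene'); eyes.capture('top'); print(p.round(1),s['joints'],R.round(3).tolist())
for c in ['scene','top']:
  for n in ['pin_grip','pin_nose']:
    for q in nets.landmark_of(c,n)[:4]:
        if abs(q['xyz'][0]-490)<100 and q['xyz'][1]>0: print(c,n,round(q['confidence'],2),np.round(q['xyz']))
print('pred nose',p+R@[-107,0,-30.5],'grip',p+R@[-18.5,0,-45])
E
```

```text
t: 33.02
ee_pos: [594.6, 120.7, 164.0]
eef_rot: [-0.014, 0.941, 0.032, 0.335]
ft_force: [-0.0, -0.5, -4.1]
gripper_width: 27.7
[594.6 120.7 164. ] [-0.03647971 -0.10350245  2.15778791  0.17670427  0.41158587  1.32886687] [[0.773, 0.07, 0.631], [0.051, -0.998, 0.047], [0.632, -0.004, -0.775]]
scene pin_grip 0.54 [551. 116. 188.]
top pin_grip 0.46 [550. 114. 194.]
pred nose [492.63875483 113.80604823 119.991826  ] grip [551.91172997 117.65681844 187.18100659]
```

```bash
python3 -m creep '[[[-13.3,0,16.3,0,0,0,15],[-12,0,14.7,0,0,0,15],[0,0,0,0,0,0,15],[0,0,0,0,0,0,15]]]' | grep -E 'ee_pos|ft'; python3 -m creep '[[[-2.5,0,3.1,0,0,0,15],[0,0,0,0,0,0,15]]]' | grep -E 'ee_pos|ft'; python3 -m creep '[[[-1.9,0,2.3,0,0,0,15],[0,0,0,0,0,0,15]]]' | grep -E 'ee_pos|ft'
```

```text
ee_pos: [593.1, 120.8, 124.6]
ft_force: [-0.6, -0.7, -3.7]
ee_pos: [594.4, 120.5, 121.6]
ft_force: [-0.6, 0.5, -4.0]
ee_pos: [594.2, 120.4, 118.1]
ft_force: [0.8, 0.7, -4.5]
```

```bash
python3 -m creep '[[[-1.3,0,1.5,0,0,0,15],[0,0,0,0,0,0,15]]]' | grep -E 'ee_pos|ft'; python3 -m creep '[[[-1.3,0,1.5,0,0,0,15],[0,0,0,0,0,0,15]]]' | grep -E 'ee_pos|ft'
```

```text
ee_pos: [594.9, 120.5, 116.8]
ft_force: [-0.1, -0.4, -0.8]
ee_pos: [595.7, 120.5, 115.8]
ft_force: [1.7, 0.5, 3.3]
```

Contact at the height expected for the disc in the slot. Next I push the nose against the slot's robot-side wall and swing the pin upright about it.

```bash
python3 -m creep '[[[-4.6,0,-3.8,0,0,0,15],[0,0,0,0,0,0,15]]]' | grep -E 'ee_pos|ft'; python3 -m creep '[[[-2.5,0,-9.3,0,0,0,15],[0,0,0,0,0,0,15]]]' | grep -E 'ee_pos|ft|wid'; python3 -m creep '[[[-3.4,0,-9,0,0,0,15],[0,0,0,0,0,0,15]]]' | grep -E 'ee_pos|ft|wid'
```

```text
ee_pos: [590.4, 119.8, 117.0]
ft_force: [5.7, 0.5, 2.6]
ee_pos: [582.3, 119.3, 122.9]
ft_force: [7.0, -1.7, 1.3]
gripper_width: 27.7
ee_pos: [573.7, 118.6, 127.5]
ft_force: [6.8, -1.8, 2.3]
gripper_width: 27.8
```

It is pivoting against the wall with a steady 7 N. Continuing the arc.

```bash
python3 -m creep '[[[-4,0,-8.7,0,0,0,15],[-4.9,0,-8.2,0,0,0,15],[0,0,0,0,0,0,15]]]' | grep -E 'ee_pos|ft'; python3 -m creep '[[[-5.6,0,-7.9,0,0,0,15],[-6.2,0,-7.3,0,0,0,15],[0,0,0,0,0,0,15]]]' | grep -E 'ee_pos|ft|wid'
python3 - <<'E'
from h import *
s,p,R=state(); e=eyes.capture('scene'); eyes.capture('top'); print(p.round(1),s['joints'],R.round(3).tolist())
for c in ['scene','top']:
  for n in ['pin_grip','pin_nose']:
    for q in nets.landmark_of(c,n)[:4]:
        if abs(q['xyz'][0]-490)<100 and q['xyz'][1]>0: print(c,n,round(q['confidence'],2),np.round(q['xyz']))
E
```

```text
ee_pos: [555.5, 117.4, 134.3]
ft_force: [4.0, -2.4, 3.1]
ee_pos: [536.2, 116.2, 137.6]
ft_force: [2.3, -2.6, 3.1]
gripper_width: 27.5
[536.2 116.2 137.6] [-0.05687781 -0.20919349  2.31326397  0.2344905   0.36111951  1.25551672] [[0.77, 0.069, 0.635], [0.051, -0.998, 0.046], [0.636, -0.003, -0.772]]
scene pin_grip 0.8 [503. 116. 159.]
top pin_grip 0.49 [502. 113. 161.]
```

```bash
python3 -m creep '[[[-6.8,0,-6.5,0,0,0,15],[0,0,0,0,0,0,15]]]' | grep -E 'ee_pos|ft';  python3 - <<'E'
from h import *
s,p,R=state(); print(p.round(1))
for k in range(2):
  for c in ['scene','top']:
    eyes.capture(c)
    for n in ['pin_grip','pin_nose']:
      for q in nets.landmark_of(c,n)[:5]:
        if abs(q['xyz'][0]-490)<100 and q['xyz'][1]>0: print(c,n,round(q['confidence'],2),np.round(q['xyz']))
e=eyes.capture('scene');e['W']=np.array(e['world_from_camera'])
u,v=proj(e,[493,112,120]).round().astype(int); o=np.array([u-40,v-30])
cv2.imwrite('pics/s10.png',cv2.resize(e['img'][v-30:v+30,u-40:u+40,::-1],None,fx=8,fy=8,interpolation=2))
hsv=cv2.cvtColor(e['img'],cv2.COLOR_RGB2HSV); m=cv2.inRange(hsv,(5,200,90),(16,255,255)); m2=np.zeros_like(m); m2[v-40:v+40,u-40:u+40]=m[v-40:v+40,u-40:u+40]
ys,xs=np.nonzero(m2); pts=np.c_[xs,ys].astype(np.float32); l=cv2.fitLine(pts,cv2.DIST_L2,0,.01,.01).ravel(); print('orange n',len(xs),'dir',l, 'rect',cv2.minAreaRect(pts))
a=proj(e,[493,112,130]);b=proj(e,[493,112,190]); print('vertical dir',(b-a)/np.linalg.norm(b-a)); c=proj(e,[498.2,112.4,190]);print('5deg lean dir',(c-a)/np.linalg.norm(c-a))
E
```

```text
ee_pos: [527.1, 115.6, 138.0]
ft_force: [2.8, -2.7, 4.0]
[527.1 115.6 138. ]
scene pin_grip 0.56 [497. 114. 159.]
scene pin_nose 0.59 [490. 111.  77.]
top pin_grip 0.59 [497. 107. 164.]
scene pin_grip 0.55 [497. 112. 162.]
scene pin_nose 0.63 [487. 114.  76.]
top pin_grip 0.59 [497. 112. 166.]
orange n 177 dir [ 2.0160680e-01 -9.7946656e-01  3.1292654e+02  1.6961581e+02] rect ((312.3187561035156, 168.6091766357422), (12.819880485534668, 23.45905876159668), 7.594643592834473)
vertical dir [ 0.09374584 -0.99559616]
5deg lean dir [ 0.19683361 -0.98043691]
```

```bash
python3 -m creep '[[[-7,0,-5.7,0,0,0,15],[0,0,0,0,0,0,15]]]' | grep -E 'ee_pos|ft'; python3 -m creep '[[[0.5,0,-0.6,0,0,0,15],[3.9,0,3.2,0,0,0,15],[0,0,0,0,0,0,15]]]' | grep -E 'ee_pos|ft'
python3 - <<'E'
from h import *
s,p,R=state(); print(p.round(1),s['joints'])
for k in range(2):
  for c in ['scene','top']:
    eyes.capture(c)
    for n in ['pin_grip','pin_nose']:
      for q in nets.landmark_of(c,n)[:5]:
        if abs(q['xyz'][0]-490)<100 and q['xyz'][1]>0: print(c,n,round(q['confidence'],2),np.round(q['xyz']))
e=eyes.capture('scene');e['W']=np.array(e['world_from_camera'])
u,v=proj(e,[493,112,120]).round().astype(int)
hsv=cv2.cvtColor(e['img'],cv2.COLOR_RGB2HSV); m=cv2.inRange(hsv,(5,200,90),(16,255,255)); m2=np.zeros_like(m); m2[v-40:v+40,u-40:u+40]=m[v-40:v+40,u-40:u+40]
ys,xs=np.nonzero(m2); pts=np.c_[xs,ys].astype(np.float32); print('rect',cv2.minAreaRect(pts))
E
```

```text
ee_pos: [517.8, 115.0, 137.5]
ft_force: [2.8, -3.1, 3.8]
ee_pos: [522.7, 115.8, 137.5]
ft_force: [1.4, -0.4, 4.4]
[522.7 115.8 137.5] [-0.06192655 -0.24862956  2.34093003  0.23589129  0.37795338  1.25263945]
scene pin_grip 0.59 [492. 115. 160.]
scene pin_grip 0.45 [492. 115.  71.]
scene pin_nose 0.68 [493. 116.  70.]
top pin_grip 0.54 [495. 111. 165.]
scene pin_grip 0.59 [492. 113. 160.]
scene pin_nose 0.77 [493. 114.  75.]
top pin_grip 0.68 [494. 108. 164.]
rect ((311.5933837890625, 168.00584411621094), (12.41327953338623, 24.265153884887695), 3.5763344764709473)
```

The pin is upright (grip 492,113 and nose 493,115) and down on the disc near the slot's far end. I'll slide it back along the arc, pressing lightly, looking for the socket.

```bash
python3 -m creep '[[[0.3,0,-0.4,0,0,0,15],[0.2,4.2,0.2,0,0,0,15],[0,0,0,0,0,0,15]]]' | grep -E '^t|ee_pos|ft'; python3 -m creep '[[[0,4.2,0,0,0,0,15],[0,0,0,0,0,0,15]]]' | grep -E 'ee_pos|ft'; python3 -m creep '[[[-1.1,4.1,-0.9,0,0,0,15],[0,0,0,0,0,0,15]]]' | grep -E 'ee_pos|ft|wid'
```

```text
t: 37.75
ee_pos: [522.2, 111.7, 137.5]
ft_force: [-0.1, 0.8, 4.0]
ee_pos: [522.4, 107.3, 137.4]
ft_force: [0.8, 0.3, 1.8]
ee_pos: [520.1, 103.1, 136.0]
ft_force: [0.9, 0.1, -3.5]
gripper_width: 27.7
```

Contact dropped off and the TCP sank 1.4 mm, with the pin still gripped (27.7 mm). I'll move on a bit to centre it and press down.

```bash
python3 -m creep '[[[-1.1,4.1,-0.9,0,0,0,15],[0,0,0,0,0,0,15]]]' | grep -E 'ee_pos|ft|wid'; python3 -m creep '[[[-1.3,0,1.5,0,0,0,15],[0,0,0,0,0,0,15]]]' | grep -E 'ee_pos|ft|wid';  python3 -m creep '[[[-1.9,0,2.3,0,0,0,15],[0,0,0,0,0,0,15]]]' | grep -E 'ee_pos|ft|wid'
```

```text
ee_pos: [519.1, 98.9, 136.1]
ft_force: [-0.4, -0.2, -3.7]
gripper_width: 28.1
ee_pos: [519.8, 99.1, 134.7]
ft_force: [0.2, 0.3, -3.0]
gripper_width: 27.9
ee_pos: [520.3, 99.1, 132.2]
ft_force: [1.2, -0.3, -3.6]
gripper_width: 27.7
```

```bash
python3 -m creep '[[[-1.9,0,2.3,0,0,0,15],[-1.9,0,2.3,0,0,0,15],[0,0,0,0,0,0,15]]]' | grep -E 'ee_pos|ft'; python3 -m creep '[[[-1.9,0,2.3,0,0,0,15],[-1.9,0,2.3,0,0,0,15],[0,0,0,0,0,0,15]]]' | grep -E 'ee_pos|ft|wid';  python3 -m creep '[[[-1.9,0,2.3,0,0,0,15],[-1.9,0,2.3,0,0,0,15],[0,0,0,0,0,0,15]]]' | grep -E 'ee_pos|ft|wid'
```

```text
ee_pos: [520.5, 99.0, 126.4]
ft_force: [-0.1, 0.5, -2.9]
ee_pos: [520.5, 99.0, 120.5]
ft_force: [0.5, 0.3, -2.7]
gripper_width: 27.6
ee_pos: [520.5, 98.9, 114.6]
ft_force: [0.1, 0.5, -3.8]
gripper_width: 27.3
```

```bash
python3 -m creep '[[[-1.9,0,2.3,0,0,0,15],[-1.9,0,2.3,0,0,0,15],[0,0,0,0,0,0,15]]]' | grep -E 'ee_pos|ft'; python3 -m creep '[[[-1.3,0,1.5,0,0,0,15],[0,0,0,0,0,0,15]]]' | grep -E 'ee_pos|ft|wid';  python3 -m creep '[[[-1.3,0,1.5,0,0,0,15],[0,0,0,0,0,0,15]]]' | grep -E '^t|ee_pos|ft|wid'
```

```text
ee_pos: [520.5, 98.9, 108.6]
ft_force: [0.5, -0.7, -3.1]
ee_pos: [520.6, 99.0, 107.0]
ft_force: [-0.1, 0.2, -2.9]
gripper_width: 27.8
t: 39.92
ee_pos: [521.7, 98.8, 106.3]
ft_force: [-3.3, 0.0, 3.6]
gripper_width: 27.7
```

```bash
python3 -m creep '[[[-0.6,0,0.8,0,0,0,15],[0,0,0,0,0,0,15],[0,0,0,0,0,0,22],[0,0,0,0,0,0,26],[0,0,0,0,0,0,30],[0,0,0,0,0,0,34],[0,0,0,0,0,0,40],[0,0,0,0,0,0,50],[0,0,0,0,0,0,50],[0,0,0,0,0,0,50]]]'
python3 - <<'E'
from h import *
for c in ['scene','top']:
    e=eyes.capture(c)
    for n in ['pin_grip','pin_nose']:
      for q in nets.landmark_of(c,n)[:5]:
        if abs(q['xyz'][0]-490)<100 and q['xyz'][1]>0: print(c,n,round(q['confidence'],2),np.round(q['xyz']))
E
```

```text
t: 40.75
ee_pos: [520.6, 99.0, 104.2]
eef_rot: [-0.014, 0.941, 0.032, 0.336]
ft_force: [-0.3, 0.7, -1.0]
gripper_width: 49.7
scene pin_grip 0.82 [494.  95. 129.]
top pin_grip 0.62 [492.  94. 131.]
```

The collar is home (pin_grip at z = 130 in both cameras) and the pin is released. I'll back off along the tool axis, straighten the tool and go to the knob.

```bash
python3 -m creep '[[[0,0,-20,0,0,0,50],[0,0,-38,0,0,0,50],[0,0,-38,0,0,0,50],[0,0,0,0,-6.57,0,50],[0,0,-10,0,-6.57,0,50],[0,0,-10,0,-6.57,0,50],[0,0,-10,0,-6.57,0,50],[0,0,-10,0,-6.57,0,50],[0,0,-10,0,-6.57,0,50],[0,0,0,0,0,0,50]]]'
python3 - <<'E'
from plan import *
for c in ['scene','top']:
    eyes.capture(c)
    for n in ['pin_grip','pin_nose','brake_grip','lock_mark']:
      for q in nets.landmark_of(c,n)[:5]:
        if 400<q['xyz'][0]<600 and q['xyz'][1]>-150: print(c,n,round(q['confidence'],2),np.round(q['xyz']))
s,p,R=state(); print(p,R.round(3).tolist(),s['joints'])
plan([523,-105,240],0,119,17)
E
```

```text
t: 41.88
ee_pos: [452.0, 93.4, 221.1]
eef_rot: [-0.002, 0.999, 0.035, -0.002]
ft_force: [1.9, -0.7, -0.4]
gripper_width: 50.1
scene pin_grip 0.67 [493.  94. 129.]
scene brake_grip 0.71 [ 520. -109.  121.]
scene lock_mark 0.86 [538. -65.  79.]
scene lock_mark 0.3 [494.  94. 128.]
top lock_mark 0.69 [539. -70.  82.]
[448.10959988  93.7785763  220.04412758] [[0.998, 0.07, -0.001], [0.07, -0.998, 0.005], [-0.0, -0.005, -1.0]] [-0.05792045 -0.10812196  1.8666667   0.00513722  1.38386429  1.44198714]
rot/row deg [-0.01 -0.02 -6.76] dist/row 12.6
[ 3.6 12.  -1.2]
[ 2.1 12.3 -1.2]
[ 0.7 12.5 -1.2]
[-0.8 12.5 -1.2]
[-2.3 12.3 -1.2]
[-3.7 11.9 -1.2]
[-5.1 11.4 -1.2]
[-6.4 10.7 -1.2]
[-7.6  9.9 -1.2]
[-8.7  8.9 -1.2]
[-9.7  7.9 -1.2]
[-10.6   6.7  -1.2]
[-11.3   5.4  -1.2]
[-11.8   4.   -1.2]
[-12.2   2.6  -1.2]
[-12.4   1.1  -1.2]
[-12.5  -0.3  -1.2]
```

```bash
python3 -m creep '[[[3.6,12,-1.2,0,0,-6.76,45],[2.1,12.3,-1.2,0,0,-6.76,45],[0.7,12.5,-1.2,0,0,-6.76,45],[-0.8,12.5,-1.2,0,0,-6.76,45],[-2.3,12.3,-1.2,0,0,-6.76,45],[-3.7,11.9,-1.2,0,0,-6.76,45],[-5.1,11.4,-1.2,0,0,-6.76,45],[-6.4,10.7,-1.2,0,0,-6.76,45],[-7.6,9.9,-1.2,0,0,-6.76,45],[-8.7,8.9,-1.2,0,0,-6.76,45]]]' | head -2;  python3 -m creep '[[[-9.7,7.9,-1.2,0,0,-6.76,45],[-10.6,6.7,-1.2,0,0,-6.76,45],[-11.3,5.4,-1.2,0,0,-6.76,45],[-11.8,4,-1.2,0,0,-6.76,45],[-12.2,2.6,-1.2,0,0,-6.76,45],[-12.4,1.1,-1.2,0,0,-6.76,45],[-12.5,-0.3,-1.2,0,0,-6.76,45],[0,0,0,0,0,0,45],[0,0,0,0,0,0,45]]]'
python3 - <<'E'
from h import *
s,p,R=state(); d=wrist(); print(p.round(1),np.degrees(np.arctan2(R[1,1],R[0,1])),s['joints'][5])
for n in ['brake_grip','lock_mark']:
    for q in nets.landmark_of('wrist',n)[:2]: print(n,round(q['confidence'],2),np.round(q['xyz']),proj(d,q['xyz']).round())
hsv=cv2.cvtColor(d['img'],cv2.COLOR_RGB2HSV); u,v=proj(d,[523,-105,130]).round().astype(int)
m=cv2.inRange(hsv,(0,150,90),(4,255,255))|cv2.inRange(hsv,(172,150,90),(180,255,255)); k=np.zeros_like(m); k[v-70:v+70,u-70:u+70]=m[v-70:v+70,u-70:u+70]
ys,xs=np.nonzero(k); r_=cv2.minAreaRect(np.c_[xs,ys].astype(np.float32)); B=cv2.boxPoints(r_); print(r_, [onplane(d,*b,138)[:2].round(1).tolist() for b in B])
np.save('w11.npy',d['img']);np.save('w11W.npy',d['W'])
x0,y0=u-60,v-60; print(x0,y0); cv2.imwrite('pics/w11.png',cv2.resize(d['img'][y0:y0+120,x0:x0+120,::-1],None,fx=5,fy=5,interpolation=2))
E
```

```text
t: 43.22
ee_pos: [492.5, -23.8, 231.4]
t: 43.97
ee_pos: [523.2, -105.3, 239.1]
eef_rot: [-0.002, 0.51, 0.86, 0.002]
ft_force: [0.1, -0.4, -0.3]
gripper_width: 45.1
[ 523.2 -105.3  239.1] 28.653453544737786 -0.9246809876699099
brake_grip 0.68 [ 524. -106.  121.] [283. 200.]
brake_grip 0.35 [612.  62.   4.] [405.  99.]
lock_mark 0.87 [540. -72.  81.] [309. 172.]
lock_mark 0.28 [512.  -7.  78.] [318. 106.]
((280.0, 198.0), (72.0, 18.0), 90.0) [[494.9, -75.9], [509.6, -67.9], [543.9, -130.0], [528.3, -138.5]]
223 141
```

View pics/w11.png

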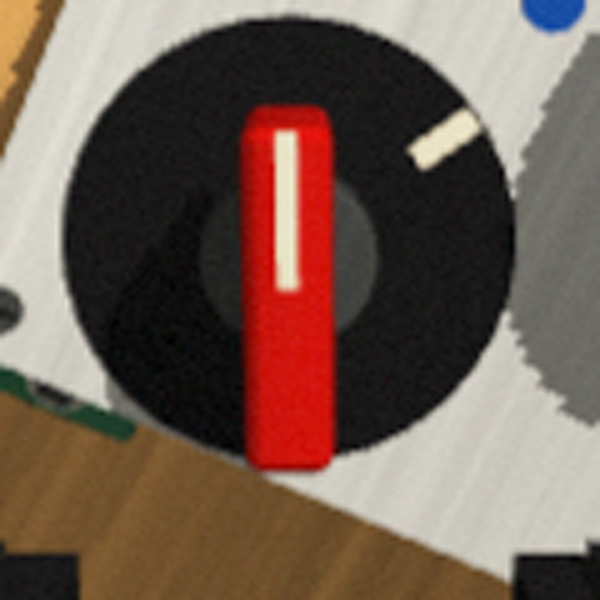

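The crop shows the bar exactly along tool x, with the white line pointing up the image at (287,210). The mark is at (446,140) and the dial is centred at about (290,236). Computing the angle left to turn:

Run:
```python
from h import *
d=dict(W=np.load('w11W.npy'),fx=305.721,fy=305.721,cx=281.742,cy=213.006)
f=lambda u,v,z: onplane(d,223+u/5,141+v/5,z)[:2]
C=f(290,236,80); M=f(446,140,80.5); 
L=[f(287,130,138),f(287,290,138)]; B=[f(288,120,137),f(289,462,137)]
ang=lambda v: np.degrees(np.arctan2(v[1],v[0]))
print('dial',C,'mark',M,np.linalg.norm(M-C),ang(M-C),'line',ang(L[0]-L[1]),'bar',ang(B[0]-B[1]),np.mean(B,0))
C2=np.mean(B,0); print('mark from bar centre',ang(M-C2),np.linalg.norm(M-C2))
P=[f(411,153,80.5),f(477,117,80.5)]; print('mark own dir',ang(P[1]-P[0]))
```

```text
dial [ 520.39031727 -103.46816529] mark [540.59236637 -67.38578649] 41.352881975835714 60.75610957459208 line 118.5579153218486 bar 118.7365408551051 [ 520.37932852 -103.91347276]
mark from bar centre 61.041519755454566 41.74732042687692
mark own dir 57.54317744120109
```

```bash
python3 -m creep '[[[2.7,-1.7,30,0,0,0,45],[0,0,36,0,0,0,45],[0,0,36,0,0,0,45],[0,0,30,0,0,0,45],[0,0,20,0,0,0,45],[0,0,10,0,0,0,45],[0,0,0,0,0,0,45],[0,0,0,0,0,0,45]]]'; python3 -m creep '[[[0,0,7,0,0,0,45],[0,0,0,0,0,0,10],[0,0,0,0,0,0,10],[0,0,0,0,0,0,10],[0,0,0,0,0,0,10],[0,0,0,0,0,0,10],[0,0,0,0,0,0,10],[0,0,0,0,0,0,10],[0,0,0,0,0,0,10]]]'
```

```text
t: 44.78
ee_pos: [520.5, -102.5, 77.7]
eef_rot: [-0.002, 0.508, 0.861, 0.002]
ft_force: [0.2, -0.4, 0.3]
gripper_width: 44.8
t: 45.53
ee_pos: [520.4, -103.0, 70.7]
eef_rot: [-0.002, 0.508, 0.861, 0.002]
ft_force: [-2.5, -1.1, 6.0]
gripper_width: 17.6
```

```bash
python3 -m creep '[[[0,0,0,0,0,6.4,10],[0,0,0,0,0,6.4,10],[0,0,0,0,0,6.4,10],[0,0,0,0,0,6.4,10],[0,0,0,0,0,6.4,10],[0,0,0,0,0,6.4,10],[0,0,0,0,0,6.4,10],[0,0,0,0,0,6.4,10],[0,0,0,0,0,6.4,10],[0,0,0,0,0,0,10]]]'; python3 -m creep '[[[0,0,0,0,0,0,10],[0,0,0,0,0,0,10]]]'
python3 - <<'E'
from h import *
s,p,R=state(); print(np.degrees(np.arctan2(R[1,0],R[0,0])),s['wrist_torque'])
d=wrist()
hsv=cv2.cvtColor(d['img'],cv2.COLOR_RGB2HSV)
m=cv2.inRange(hsv,(0,150,60),(4,255,255))|cv2.inRange(hsv,(172,150,60),(180,255,255)); n,l,st,c=cv2.connectedComponentsWithStats(m); i=1+np.argmax(st[1:,4]); print('red',st[i],c[i])
for q in nets.landmark_of('wrist','lock_mark')[:2]: print(round(q['confidence'],2),np.round(q['xyz']),proj(d,q['xyz']).round())
w=cv2.inRange(hsv,(0,0,150),(60,110,255)); w[:, :200]=0; w[:, 360:]=0; w[:100]=0; w[260:]=0
n,l,st,c=cv2.connectedComponentsWithStats(w)
for j in range(1,n):
    if 15<st[j,4]<600: print('white',st[j],c[j].round(1),onplane(d,*c[j],81).round(1))
E
```

```text
t: 46.37
ee_pos: [523.0, -103.2, 70.8]
eef_rot: [-0.001, 0.862, 0.507, 0.003]
ft_force: [8.8, -0.5, -3.2]
gripper_width: 17.8
t: 46.53
ee_pos: [523.0, -103.2, 70.8]
eef_rot: [-0.001, 0.86, 0.51, 0.003]
ft_force: [7.9, 0.7, -2.5]
gripper_width: 17.5
61.27927171274177 [-0.11345081 -1.30759712 -0.04180661]
red [ 261  206   44  102 3451] [281.99188641 256.591133  ]
0.63 [539. -75.  80.] [285. 193.]
white [272 168  12  29 302] [277.9 181.7] [539.3 -66.8  81. ]
white [350 195  10  19  90] [355.7 202. ] [573.5 -99.3  81. ]
white [278 229  10  31 308] [282.5 244.1] [ 523.1 -101.8   81. ]
```

The line is within about 2° of the mark. Pulling straight up now.

```bash
python3 -m creep '[[[0,0,-5,0,0,0,10],[0,0,-5,0,0,0,10],[0,0,0,0,0,0,10]]]'; python3 -m creep '[[[0,0,-4,0,0,0,10],[0,0,-1,0,0,0,10],[0,0,0,0,0,0,10],[0,0,0,0,0,0,10]]]'; python3 -m creep '[[[0,0,-1,0,0,0,10],[0,0,0,0,0,0,10],[0,0,0,0,0,0,10]]]'
```

```text
t: 46.88
ee_pos: [523.0, -103.2, 81.4]
eef_rot: [-0.001, 0.86, 0.51, 0.003]
ft_force: [5.5, 0.3, 2.1]
gripper_width: 17.6
t: 47.22
ee_pos: [522.8, -103.2, 84.9]
eef_rot: [-0.001, 0.86, 0.51, 0.003]
ft_force: [10.4, -1.7, -9.5]
gripper_width: 17.7
t: 47.47
ee_pos: [522.5, -103.1, 85.0]
eef_rot: [-0.001, 0.86, 0.51, 0.003]
ft_force: [12.3, -1.6, -15.7]
gripper_width: 17.5
```

It is at its stop (14 mm travel, force rising). Easing off, opening, and retreating upward.

```bash
python3 -m creep '[[[0,0,1.2,0,0,0,10],[0,0,0,0,0,0,10],[0,0,0,0,0,0,25],[0,0,0,0,0,0,40],[0,0,0,0,0,0,45],[0,0,0,0,0,0,45],[0,0,0,0,0,0,45],[0,0,-10,0,0,0,45],[0,0,-35,0,0,0,45],[0,0,-38,0,0,0,45]]]'; python3 -m creep '[[[0,0,-38,0,0,0,45],[0,0,-35,0,0,0,45],[0,0,0,0,0,0,45],[0,0,0,0,0,0,45]]]'
python3 - <<'E'
from h import *
s,p,R=state(); d=wrist(); print(s['t'],p.round(1),s['ft_force'])
hsv=cv2.cvtColor(d['img'],cv2.COLOR_RGB2HSV); u,v=proj(d,[520.4,-103.7,152]).round().astype(int)
m=cv2.inRange(hsv,(0,150,90),(4,255,255))|cv2.inRange(hsv,(172,150,90),(180,255,255)); k=np.zeros_like(m); k[v-70:v+70,u-70:u+70]=m[v-70:v+70,u-70:u+70]
ys,xs=np.nonzero(k); r_=cv2.minAreaRect(np.c_[xs,ys].astype(np.float32)); print('bar',r_)
(a,b),(w,h),an=r_; th=np.radians(an if w>h else an+90); L=max(w,h)/2
P=[onplane(d,a+sg*L*np.cos(th),b+sg*L*np.sin(th),151)[:2] for sg in(-1,1)]; v_=P[1]-P[0]; print('bar az',np.degrees(np.arctan2(v_[1],v_[0])),'len at z151',np.linalg.norm(v_))
w=cv2.inRange(hsv,(0,0,150),(60,110,255)); z=np.zeros_like(w); z[v-60:v+60,u-60:u+60]=w[v-60:v+60,u-60:u+60]
n,l,st,c=cv2.connectedComponentsWithStats(z)
for j in range(1,n):
    if 15<st[j,4]<600: print('white',st[j],c[j].round(1),onplane(d,*c[j],81).round(1))
yl=cv2.inRange(hsv,(22,150,120),(34,255,255)); print('yellow px near knob',int((yl[v-60:v+60,u-60:u+60]>0).sum()))
for c in ['scene','top']:
    e=eyes.capture(c)
    for nm in ['pin_grip','brake_grip']:
      for q in nets.landmark_of(c,nm)[:5]:
        if 400<q['xyz'][0]<600 and q['xyz'][1]>-150: print(c,nm,round(q['confidence'],2),np.round(q['xyz']))
    for nm in ['mallet','offcut','sanding_block','loose_gouge','oil','jar']:
      for q in nets.landmark_of(c,nm)[:1]: print(c,nm,round(q['confidence'],2),np.round(q['xyz']))
E
```

```text
t: 48.3
ee_pos: [518.4, -102.4, 167.3]
eef_rot: [-0.005, 0.86, 0.51, -0.001]
ft_force: [0.8, 0.1, -0.1]
gripper_width: 44.8
t: 48.63
ee_pos: [522.0, -104.2, 244.4]
eef_rot: [-0.0, 0.86, 0.51, 0.002]
ft_force: [-0.6, -0.3, -0.6]
gripper_width: 45.1
48.6333 [ 522.  -104.2  244.4] [-0.61986447 -0.30405461 -0.60240451]
bar ((282.0, 201.5), (75.0, 18.0), 90.0)
bar az -118.68260555346968 len at z151 72.38045818472709
white [280 170   5  33 157] [281.9 185.7] [ 523.5 -100.7   81. ]
yellow px near knob 0
scene pin_grip 0.9 [493.  96. 128.]
scene brake_grip 0.95 [ 522. -106.  135.]
scene mallet 0.88 [ 707. -350.    2.]
scene offcut 0.64 [370. 162.   3.]
scene sanding_block 0.97 [712. -69.  81.]
scene loose_gouge 0.75 [ 374. -149.    1.]
scene oil 0.7 [702. 345.  -3.]
scene jar 0.72 [569. 442.  -0.]
top pin_grip 0.73 [492.  95. 131.]
top mallet 0.56 [ 709. -347.    6.]
top offcut 0.85 [375. 163.  -1.]
top sanding_block 0.47 [708. -77.  81.]
top loose_gouge 0.57 [ 374. -147.    1.]
top oil 0.74 [704. 340.   1.]
top jar 0.66 [573. 432.  -4.]
```

Run:
```python
from h import *
def rect(c,lean):
    e=eyes.capture(c);e['W']=np.array(e['world_from_camera']); img=e['img']
    hsv=cv2.cvtColor(img,cv2.COLOR_RGB2HSV); m=cv2.inRange(hsv,(5,200,90),(16,255,255)); u,v=proj(e,[493,95,130]).round().astype(int)
    k=np.zeros_like(m);k[v-25:v+25,u-25:u+25]=m[v-25:v+25,u-25:u+25]; ys,xs=np.nonzero(k)
    print(c,'observed orange centroid',xs.mean().round(1),ys.mean().round(1),len(xs))
    g=[(sx,sy,z) for sx in(-14,14) for sy in(-14,14) for z in(90,156)]
    for lx,ly in lean:
        P=[proj(e,[493+sx+lx*(z-80),94.5+sy+ly*(z-80),z]) for sx,sy,z in g]; H=cv2.convexHull(np.array(P,np.float32)); M=cv2.moments(H)
        print(' lean',lx,ly,np.round([M['m10']/M['m00'],M['m01']/M['m00']],1))
    return
for c in ['scene','top']: rect(c,[(0,0),(.09,0),(-.09,0),(0,.09),(0,-.09)])
```

```text
scene observed orange centroid 304.4 178.6 214
 lean 0 0 [304.1 179.7]
 lean 0.09 0 [304.9 180.8]
 lean -0.09 0 [303.3 178.6]
 lean 0 0.09 [305.4 179.1]
 lean 0 -0.09 [302.8 180.3]
top observed orange centroid 224.3 234.7 3
 lean 0 0 [230.3 233.5]
 lean 0.09 0 [230.4 232. ]
 lean -0.09 0 [230.2 235. ]
 lean 0 0.09 [228.8 233.4]
 lean 0 -0.09 [231.8 233.5]
```

```bash
python3 -c "
from plant import r
print(r.job_done())"
```

```text
the job is handed in; nothing more can be done
None
```

I handed the job in at about 49 s. The index pin is in the hidden socket, and the brake knob is turned to the mark and pulled up; no verdict is reported.

**What happened:**
- **Pin:** I took it from its block, set it down at the blue-dot end and slid it along the slot. On that first slide it slipped out of the jaws and fell over on the plate.
- **Why it slipped:** the real finger ends are about 36 mm short of the reported TCP, so only the top of the handle was gripped. Two attempts to pick it up closed on nothing for the same reason.
- **Recovery:** I picked the lying pin up again and swung it upright against the slot wall at the far end. I then slid it back towards the blue dot until it sank into the socket and the collar met the plate.
- **Knob:** I turned it about 58° clockwise and pulled it up until it stopped.

**Last checks:**
- **Pin height:** pin_grip is at z of about 130 mm in both cameras, the height for a seated collar.
- **Knob:** the bar points at 61.3°. I measured the mark at 60.8° and 62.9° in two views, so it is within about 2°. brake_grip rose from 121 to 135 mm, which matches the full 14 mm.
- **Bystanders:** all six are where they were, within the networks' error.
- **Robot:** it was clear of everything, with near-zero force.

**Not confirmed:**
- **Upright within 5°:** the scene camera only loosely supports this. The top camera's view of the handle was blocked.
- **Steps 1 and 2:** I am counting these from the first slide, before the pin fell, and did not repeat them.
- **Yellow shaft:** it did not show in the last wrist view, which looks straight down on the bar, so the locked position rests on the measured lift.

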